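# Stow the lens tubes in the dry case and reset its gauge

## Task

Put the lens tubes away in the dry case: first fold its orange cover up until it stands open, past upright. Then lay every lens tube standing on the table on its side in a white V cradle of the case, one to a cradle and sitting squarely in it, and turn the black knob of the case's humidity gauge back, anticlockwise, until its red peak pointer is at the zero stop (the green mark). When the tubes are in and the pointer is at zero, fold the cover fully shut and let go; do not disturb the other things on the table.

Things in the scene. Friction and masses are not known exactly. Their poses are not given: they have to be found in the camera images.
- case: dry case, fixed: 150 mm deep (x), 352 wide (y), 100 high, its -x face (towards the robot's right) open; origin under its centre, x to the hinge side. Floor 10 mm thick; 6 mm walls, 100 high, centred at x = +72 and y = +-173 mm (the latter 40 high at x < -10). Inside: white V troughs along x at y = -40, 35, 110 mm, and the gauge on a white block (50 high, 100 x 82 mm) at x = 10, y = -126 mm
- slot0 (a point): where the centre of a tube lying in the first cradle belongs, 60 mm above the table; axes as the case. The tube lies along x, either way round. The 90 degree V of white plates reaches only from x = -8 to +52 mm of this point, 50 mm wide at its top, 57 mm above the table; that end of the tube (x = -55 to -8 mm) overhangs, with room for fingers on both sides
- slot1 (a point): the same for the middle cradle, 75 mm beside the first in the case's +y
- slot2 (a point): the same for the third cradle, a further 75 mm in +y
- cover (a joint): angle of the stiff orange see-through cover in rad: 0 shut (level, resting over the case), about 1.57 upright, 1.75 the open stop. It stays where it is left; moving it takes about 4 N at the handle
- cover_handle (a point): middle of the cover's black bar handle: a round bar of 10 mm diameter and 100 mm length, parallel to the hinge (case y), 35 mm above the cover's outer face and 135 mm from the hinge; frame turns with the cover
- cover_hinge (a point): middle of the cover's hinge line, at the case's +x top edge, 100 mm above the table; the hinge line runs along the case's y. In the cover's own frame the panel reaches from x = -150 to 0 mm, 6 mm thick, and the handle is at x = -135, z = 41 mm
- knob (a joint): angle of the gauge's reset knob in rad: 0 at the zero stop (red pointer at the green mark, towards the case's -x), growing clockwise seen from above, up to 5.2; turn anticlockwise to zero. It keeps its place when let go
- knob_grip (a point): point on the knob's upright axis at the height to grip, 81 mm above the table. The knob's grip is a black bar 40 mm long, 14 mm thick, from 61 to 91 mm above the table, lying along this point's x; yaw = case yaw minus the knob angle. White line and red pointer on its -x end
- tube_a: lens tube, standing upright on the table at the start: black cylinder, diameter 36 mm, length 110 mm, about 150 g, with a blue band near its upper end and a bare metal band near its foot. Origin at the tube's centre (55 mm above the table when standing), z along the tube. None if absent: two or three of the tubes are present
- tube_b: lens tube, standing upright on the table at the start: black cylinder, diameter 36 mm, length 110 mm, about 150 g, with a red band near its upper end and a bare metal band near its foot. Origin at the tube's centre (55 mm above the table when standing), z along the tube. None if absent: two or three of the tubes are present
- tube_c: lens tube, standing upright on the table at the start: black cylinder, diameter 36 mm, length 110 mm, about 150 g, with a green band near its upper end and a bare metal band near its foot. Origin at the tube's centre (55 mm above the table when standing), z along the tube. None if absent: two or three of the tubes are present
- jar: small glass jar with blue cap, 50 mm diameter, 60 mm high, origin under its centre; not part of the job, leave it where it is
- retainer: brass ring, 38 mm across, 10 mm high, origin under its centre; not part of the job, leave it where it is
- screw_tray: open yellow tray 70 x 90 x 25 mm, origin under its centre; not part of the job, leave it where it is
- driver: screwdriver with red handle, 170 mm long, lying on the table, along its x; not part of the job, leave it where it is
- post: bare steel post, 25 mm diameter, 60 mm high, origin under its centre; not part of the job, leave it where it is

How it is judged:
By the outcome, as a careful person would: the job done as asked, in the order asked, and still so for the second after the job is handed in, with the robot touching nothing.
Of tube_a, tube_b, tube_c only 2 to 3 are there at a start; the rules pass over those that are not, and their reading is None.
At some moment in a run one of tube_a, tube_b, tube_c may be knocked a few centimetres aside while the robot is not near it.
Once in a run the grip may slacken for a moment while it holds something.
It also fails if it takes over 210 s, if anything falls off the work surface, if the arm or the gripper's body presses on something with over 40 N, if the wrist force passes 120 N, or if a joint passes its speed limit or range.

## Robot

A 6-joint arm with a two-finger parallel gripper is mounted at the origin on the work surface. World frame = base frame: x ahead of the robot, y to its left, z up, the work surface at z = 0. Lengths are in mm, angles in rad, forces in N, time in s.
With the tool pointing down it reaches from about 250 to 775 mm from the base axis. Payload 8.9 kg.
Tool frame: the origin (TCP) lies at the very end of the fingers, on their centre line; the grasp point (between the pads) lies 19 mm behind it; z points along the fingers, y is the line along which they close (so a half turn about z gives the same grasp; the last joint's range is limited). The gripper opens to 85 mm and grips with 20 to 120 N. Pads are 22 mm wide; open, the fingers measure 114 mm over their backs; the gripper's body (76 mm by 85 mm) begins 54 mm behind the grasp point. The pads swing forward as they close: fully open they stand 13 mm farther back than shut.
Start: joints at [0.991, 0.291, -0.153, 1.127, 0, 1.431], TCP at [223.992, 474.817, 231.305] pointing down, gripper open.
Joint ranges: [-2.52, 2.52], [-0.91, 1.74], [-1.3, 1.37], [-1.96, 2.02], [-1.52, 1.47], [-3.14, 3.14]. Speed limits (rad/s): [2.22, 2.22, 2.79, 3.14, 3.14, 3.14].

## Interface

Orientations are given as [roll, pitch, yaw] about the fixed x, y, z axes, in that order (R = Rz(yaw) Ry(pitch) Rx(roll)).
In Python, from workcell import read_state, grab_frame, camera_model, hand_in, spot_in, trace, place_of gives the robot as it stands.
- The arm moves only by the tool carry_out, never from a script. Its argument "plan" is a list of rows, each an object with "dp": the shift along the tool's x, y, z in mm, a list of three; "angular": the turn, a rotation vector about the tool's x, y, z in rad, a list of three. A call has 1 to 10 rows; each row shifts and turns the commanded pose from where the row before left it, along the tool's axes as they then stand; what a row does not reach is not made up. A row lasts 1/12 s, in which the tool goes at most 41.7 mm and 7.16 degrees, less where a joint would pass 70% of its speed; a pose out of reach is approached as far as the arm can. A call with a gripper value outside its range is refused whole. "jaw" is the finger opening in mm, from 0 to 85.4, set as the call begins (left out, the last holds). The fingers move at their own pace and stop on an object; "squeeze" is the grip in N (left out, the last holds). Time passes only in rows, so rows that do not move let the fingers close. It gives the time, the measured TCP pose, the force, the opening and the grip force at its end, in the units of the state.
- read_state(): the state, without advancing time (a new reading comes with each control period).
- grab_frame(name): name is "scene" or "top" or "wrist"; returns (picture, depth): 400x640x3 uint8, red, green, blue; 400x640 float32, mm along the optical axis (not along the pixel's ray), 0 where there is no reading.
- camera_model(name): a dict with "K" (3x3 intrinsics, pixels), "R" (3x3) and "t" (3): a world point X has camera coordinates R X + t. Camera axes: x right, y down, z forward; pixel columns grow to the right and rows downward; lengths in mm; the calibration is good to about 2 mm. A picture is of the moment at which its call begins: read the wrist's pose just before it. camera_model takes no time and is no camera call; for the wrist camera it gives the pose at the moment of the call.
- hand_in(): hands the job in; it is judged then, once.
Trained networks look in the newest picture that a camera, given by its name, has taken for a name from the list of things; names that differ only in an ending like _2 or _b are one class to them, and where a whole thing is asked for, a point or a joint stands for the part that bears it (a point fixed in the world has none). Each returns a list of dicts, best first, with "p" (0 to 1); they miss things now and then, are a little off and sometimes report something else, mostly with a low value. They report only what shows in the picture. A call takes as long as a camera call.
- spot_in(camera, target): "location" ([column, row] in pixels, amid what is visible of it).
- trace(camera, target): "pixels" (400x640 bool, what is visible of it) and "location" ([column, row] in pixels, amid what is visible of it).
- place_of(camera, target): "location" ([column, row] in pixels: a listed point, or the origin of a listed thing).
The state is a dict: "clock": time; "q": joint angles; "dq": joint speeds; "joint_efforts": joint torques, N m; "position": TCP position; "orientation": TCP orientation; "force": force on the tool from outside, world axes, zero at the start; "torque": the same for the moment, N m; "opening": opening from 0.0 (shut) to 1.0 (fully open); "grip_force": force on a finger pad.
Only numpy, scipy, OpenCV 4.12 (cv2) and the standard library are available. Lean on these libraries where they do the work, as an engineer would, in place of code of your own. Each camera call takes 0.05 s, during which the arm holds its last target. There are 200 camera calls.

## Working session

There is one attempt and no reset: what is moved stays moved. The work goes in short steps, Python scripts to look and compute and a tool call to move; the robot and the scene stay as the last step left them, time stands still between calls to the robot, and variables do not carry over. Pictures are saved under pics/ and viewed, at most 14 in all, crops included, and the job is handed in when it is done.

Besides the shell and the picture viewer there is one more tool, called after "Request:" as name(argument=value, ...) on one line, values as JSON. carry_out: Moves the arm, as the interface text tells. Its arguments: {"type":"object","properties":{"plan":{"type":"array","items":{"type":"object","properties":{"dp":{"type":"array","items":{"type":"number"}},"angular":{"type":"array","items":{"type":"number"}}}}},"jaw":{"type":"number"},"squeeze":{"type":"number"}},"required":["plan"]}

```bash
ls; mkdir -p pics
cat > h.py <<'E'
import numpy as np, cv2
from workcell import *
from scipy.spatial.transform import Rotation as Ro
def snap(n,f):
    im,d=grab_frame(n); cv2.imwrite('pics/'+f,im[:,:,::-1]); return im,d
def w(cam,px,depth=None,z=None,M=None):
    M=M or camera_model(cam); K,R,t=[np.array(M[k],float) for k in('K','R','t')]
    r=np.linalg.inv(K)@np.array([px[0],px[1],1.]); c=-R.T@t; v=R.T@r
    s=depth if depth is not None else (z-c[2])/v[2]
    return c+s*v
E
python3 - <<'E'
from h import *
s=read_state(); print({k:np.round(s[k],3) for k in s})
for n in ('scene','top'):
    im,d=snap(n,n+'0.png'); M=camera_model(n); print(n,np.round(-np.array(M['R']).T@np.array(M['t'])),np.round(np.array(M['K']),1).tolist(),np.round(M['R'],2).tolist())
    for t in ['case','cover','cover_handle','cover_hinge','knob_grip','slot0','slot1','slot2','tube_a','tube_b','tube_c','jar','retainer','screw_tray','driver','post']:
        r=place_of(n,t)[:3] if t!='cover' else spot_in(n,t)[:2]
        print(t,[(round(x['p'],2),np.round(x['location']).tolist(), np.round(w(n,x['location'],depth=d[int(x['location'][1]),int(x['location'][0])])).tolist() if 0<=x['location'][0]<640 and 0<=x['location'][1]<400 else None) for x in r])
E
```

```text
pics
{'clock': np.float64(0.0), 'q': array([ 0.991,  0.291, -0.154,  1.127, -0.   ,  1.431]), 'dq': array([ 0.   ,  0.001,  0.   , -0.001,  0.   ,  0.   ]), 'joint_efforts': array([-0.0000e+00, -5.3715e+01,  3.3137e+01,  1.6000e-02, -0.0000e+00,
        0.0000e+00]), 'position': array([223.761, 474.448, 230.733]), 'orientation': array([-3.14 , -0.   ,  2.701]), 'force': array([-0.303,  0.442, -0.257]), 'torque': array([ 0.061, -0.072, -0.016]), 'grip_force': np.float64(0.0), 'opening': np.float64(1.0)}
scene [ 860. -549.  911.] [[421.2, 0.0, 319.4], [0.0, 421.2, 201.4], [0.0, 0.0, 1.0]] [[0.85, 0.53, 0.0], [0.45, -0.71, -0.53], [-0.28, 0.45, -0.84]]
case [(0.9, [362.0, 140.0], [550.0, 172.0, 8.0])]
cover [(0.76, [368.0, 117.0], [560.0, 165.0, 112.0])]
cover_handle [(0.66, [357.0, 118.0], [556.0, 111.0, 154.0])]
cover_hinge [(0.77, [375.0, 98.0], [541.0, 241.0, 105.0])]
knob_grip []
slot0 [(0.95, [374.0, 134.0], [602.0, 120.0, 115.0]), (0.66, [349.0, 122.0], [530.0, 119.0, 116.0]), (0.63, [240.0, 261.0], [524.0, -325.0, 96.0])]
slot1 [(0.95, [374.0, 134.0], [602.0, 120.0, 115.0]), (0.
[... 1689 characters left out ...]
], [504.0, -307.0, 114.0]), (0.57, [345.0, 253.0], [494.0, -170.0, 113.0])]
tube_b [(0.62, [381.0, 208.0], [604.0, -255.0, 110.0]), (0.61, [403.0, 250.0], [504.0, -307.0, 114.0]), (0.57, [345.0, 253.0], [494.0, -170.0, 113.0])]
tube_c [(0.62, [381.0, 208.0], [604.0, -255.0, 110.0]), (0.61, [403.0, 250.0], [504.0, -307.0, 114.0]), (0.57, [345.0, 253.0], [494.0, -170.0, 113.0])]
jar [(0.76, [331.0, 178.0], [688.0, -135.0, 62.0])]
retainer [(0.55, [430.0, 200.0], [650.0, -400.0, -2.0])]
screw_tray [(0.69, [461.0, 232.0], [564.0, -475.0, 9.0])]
driver [(0.56, [432.0, 200.0], [651.0, -403.0, -3.0]), (0.54, [383.0, 156.0], [768.0, -275.0, -0.0])]
post [(0.71, [300.0, 163.0], [727.0, -56.0, 59.0])]
```

View pics/scene0.png

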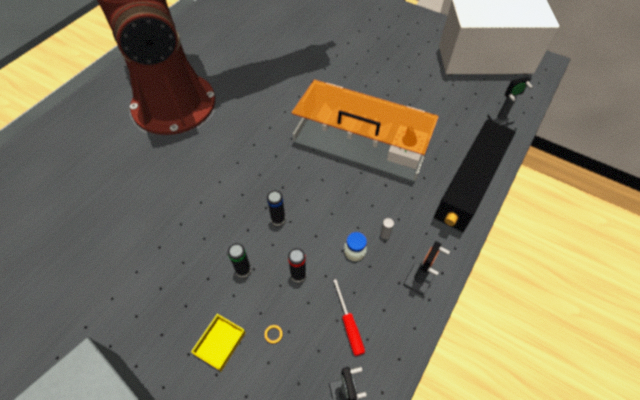

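View pics/top0.png

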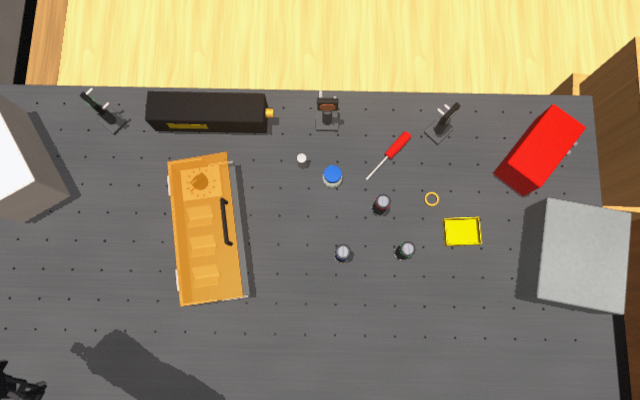

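The scene camera shows all three tubes: blue (277,207), red (297,264) and green (238,259). The case is at (365,130) with its hinge on the far side (+y). The top camera agrees, with the handle at (225,222) and the gauge towards +x. Next I'll measure the case pose.

```bash
cat >> h.py <<'E'
def cloud(n,d):
    M=camera_model(n);K,R,t=[np.array(M[k],float) for k in('K','R','t')]
    v,u=np.mgrid[:400,:640]; P=np.stack([(u-K[0,2])/K[0,0]*d,(v-K[1,2])/K[1,1]*d,d],-1)
    return (P-t)@R
E
python3 - <<'E'
from h import *
for n in('top','scene'):
    im,d=grab_frame(n); P=cloud(n,d)
    r=trace(n,'cover'); m=r[0]['pixels']&(d>0)
    Q=P[m]; Q=Q[(Q[:,2]>90)&(Q[:,2]<118)]
    print(n,'cover',len(Q),np.percentile(Q[:,2],[5,50,95]))
    print(cv2.minAreaRect(Q[:,:2].astype(np.float32)), np.round(cv2.boxPoints(cv2.minAreaRect(Q[:,:2].astype(np.float32)))).tolist())
    H=P[(P[...,2]>135)&(P[...,2]<170)&(abs(P[...,0]-550)<100)&(abs(P[...,1]-120)<60)]
    c,e,a=cv2.minAreaRect(H[:,:2].astype(np.float32)); print('handle',len(H),c,e,a,np.median(H[:,2]))
    l=cv2.fitLine(H[:,:2].astype(np.float32),cv2.DIST_HUBER,0,.01,.01).ravel(); print(l, np.degrees(np.arctan2(l[1],l[0])))
    for nm,(x,y) in dict(a=(494,-170),b=(604,-255),c=(504,-307)).items():
        T=P[(P[...,2]>100)&(P[...,2]<125)&(np.hypot(P[...,0]-x,P[...,1]-y)<45)]
        print(nm,len(T),np.round(cv2.minEnclosingCircle(T[:,:2].astype(np.float32))[0]),np.round(np.median(T,0)))
E
```

```text
top cover 7534 [105.78755234 112.11683057 117.20655012]
((549.6768188476562, 169.9258575439453), (352.6354064941406, 155.75149536132812), 9.538131713867188) [[363.0, 218.0], [389.0, 64.0], [736.0, 122.0], [711.0, 276.0]]
handle 224 (559.304443359375, 110.70008087158203) (110.29823303222656, 11.423996925354004) 9.731151580810547 156.99801785075022
[9.87137198e-01 1.59875408e-01 5.57334045e+02 1.10014915e+02] 9.199664
a 186 [ 498. -164.] [ 498. -163.  110.]
b 181 [ 622. -259.] [ 620. -258.  111.]
c 190 [ 508. -317.] [ 508. -317.  110.]
scene cover 4659 [106.13416234 112.08027142 117.38631369]
((549.306396484375, 169.67129516601562), (353.0843200683594, 157.33114624023438), 8.865256309509277) [[363.0, 220.0], [387.0, 65.0], [736.0, 119.0], [712.0, 275.0]]
handle 219 (559.7176513671875, 112.07984924316406) (109.46320343017578, 12.439201354980469) 10.162446975708008 155.04608868203573
[9.8587322e-01 1.6749321e-01 5.6085022e+02 1.1029464e+02] 9.6421
a 194 [ 498. -163.] [ 500. -165.  109.]
b 244 [ 622. -258.] [ 623. -260.  109.]
c 241 [ 510. -316.] [ 511. -317.  109.]
```

Request:
carry_out(plan=[{"dp": [0, 0, 0], "angular": [0, 0, -0.1005]}, {"dp": [0, 0, 0], "angular": [0, 0, -0.1005]}, {"dp": [0, 0, 0], "angular": [0, 0, -0.1005]}, {"dp": [0, 0, 0], "angular": [0, 0, -0.1005]}, {"dp": [0, 0, 0], "angular": [0, 0, -0.1005]}, {"dp": [0, 0, 0], "angular": [0, 0, -0.1005]}], jaw=50, squeeze=50)

```text
clock: 2.4
position: [224.0, 474.8, 231.3]
orientation: [-3.142, -0.0, -2.974]
force: [1.6, 0.1, 0.4]
opening: 0.583
grip_force: 0.0
```

Request:
carry_out(plan=[{"dp": [-20.9, -31.8, 0]}, {"dp": [-20.9, -31.8, 0]}, {"dp": [-20.9, -31.8, 0]}, {"dp": [-20.9, -31.8, 0]}, {"dp": [-20.9, -31.8, 0]}, {"dp": [-20.9, -31.8, 0]}, {"dp": [-20.9, -31.8, 0]}, {"dp": [-20.9, -31.8, 0]}, {"dp": [-20.9, -31.8, 0]}, {"dp": [-20.9, -31.8, 0]}])

```text
invalid input at $.plan[0]: expected keys dp, angular
```

Request:
carry_out(plan=[{"dp": [-20.9, -31.8, 0]}, {"dp": [-20.9, -31.8, 0]}, {"dp": [-20.9, -31.8, 0]}, {"dp": [0, 0, 0]}, {"dp": [0, 0, 0]}, {"dp": [0, 0, 0]}])

```text
invalid input at $.plan[0]: expected keys dp, angular
```

Request:
carry_out(plan=[{"dp": [-20.9, -31.8, 0], "angular": [0, 0, 0]}, {"dp": [-20.9, -31.8, 0], "angular": [0, 0, 0]}, {"dp": [-20.9, -31.8, 0], "angular": [0, 0, 0]}, {"dp": [-20.9, -31.8, 0], "angular": [0, 0, 0]}, {"dp": [-20.9, -31.8, 0], "angular": [0, 0, 0]}, {"dp": [-20.9, -31.8, 0], "angular": [0, 0, 0]}, {"dp": [-20.9, -31.8, 0], "angular": [0, 0, 0]}, {"dp": [-20.9, -31.8, 0], "angular": [0, 0, 0]}, {"dp": [-20.9, -31.8, 0], "angular": [0, 0, 0]}, {"dp": [-20.9, -31.8, 0], "angular": [0, 0, 0]}])

```text
clock: 3.23
position: [482.7, 193.1, 231.5]
orientation: [3.141, 0.0, -2.98]
force: [0.7, -0.4, 0.3]
opening: 0.588
grip_force: 0.0
```

Request:
carry_out(plan=[{"dp": [-20.9, -31.8, 0], "angular": [0, 0, 0]}, {"dp": [-20.9, -31.8, 0], "angular": [0, 0, 0]}, {"dp": [-20.9, -31.8, 0], "angular": [0, 0, 0]}, {"dp": [0, 0, 0], "angular": [0, 0, 0]}, {"dp": [0, 0, 0], "angular": [0, 0, 0]}, {"dp": [0, 0, 0], "angular": [0, 0, 0]}])

```text
clock: 3.73
position: [558.6, 110.7, 231.0]
orientation: [3.141, -0.001, -2.98]
force: [-0.4, 0.2, 0.2]
opening: 0.587
grip_force: 0.0
```

Run:
```python
from h import *
s=read_state();print(s['clock'],np.round(s['position'],1),np.round(s['orientation'],3),np.round(s['q'],3))
n='wrist'
im,d=snap(n,'w0.png');P=cloud(n,d)
H=P[(P[...,2]>135)&(P[...,2]<165)&(np.hypot(P[...,0]-559,P[...,1]-111)<75)&(d>0)]
print(len(H),cv2.minAreaRect(H[:,:2].astype(np.float32)),np.percentile(H[:,2],[5,50,95]))
```

```text
3.7333 [558.6 110.7 231. ] [ 3.141e+00 -1.000e-03 -2.980e+00] [ 0.067  0.376 -0.03   1.165  0.    -0.094]
2112 ((557.53564453125, 112.16056823730469), (108.57819366455078, 11.12356948852539), 9.417170524597168) [153.12791542 156.75708419 158.18658208]
```

View pics/w0.png

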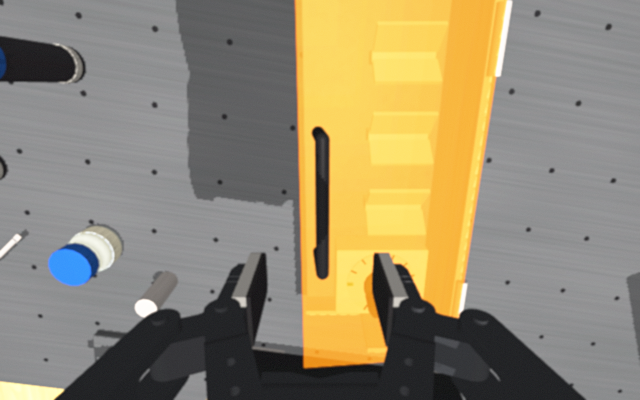

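Request:
carry_out(plan=[{"dp": [0, 1.5, 24], "angular": [0, 0, 0]}, {"dp": [0, 0, 24], "angular": [0, 0, 0]}, {"dp": [0, 0, 24], "angular": [0, 0, 0]}, {"dp": [0, 0, 24], "angular": [0, 0, 0]}, {"dp": [0, 0, 0], "angular": [0, 0, 0]}, {"dp": [0, 0, 0], "angular": [0, 0, 0]}])

```text
clock: 4.28
position: [557.2, 113.1, 135.1]
orientation: [3.141, -0.002, -2.978]
force: [0.7, -0.4, 0.1]
opening: 0.58
grip_force: 0.0
```

Request:
carry_out(plan=[{"dp": [0, 0, 0], "angular": [0, 0, 0]}, {"dp": [0, 0, 0], "angular": [0, 0, 0]}, {"dp": [0, 0, 0], "angular": [0, 0, 0]}, {"dp": [0, 0, 0], "angular": [0, 0, 0]}, {"dp": [0, 0, 0], "angular": [0, 0, 0]}, {"dp": [0, 0, 0], "angular": [0, 0, 0]}], jaw=0, squeeze=50)

```text
clock: 4.78
position: [559.5, 112.3, 136.0]
orientation: [-3.142, 0.002, -2.979]
force: [2.9, -0.0, 1.3]
opening: 0.095
grip_force: 48.7
```

Request:
carry_out(plan=[{"dp": [0, 5.8, -12.8], "angular": [0, 0, 0]}, {"dp": [0, 7.2, -12.2], "angular": [0, 0, 0]}, {"dp": [0, 8.3, -11.4], "angular": [0, 0, 0]}, {"dp": [0, 9.4, -10.5], "angular": [0, 0, 0]}, {"dp": [0, 10.4, -9.5], "angular": [0, 0, 0]}, {"dp": [0, 11.3, -8.4], "angular": [0, 0, 0]}])

```text
clock: 5.28
position: [551.3, 161.2, 201.7]
orientation: [-3.135, 0.002, -2.982]
force: [1.5, -13.7, 6.2]
opening: 0.097
grip_force: 48.8
```

Request:
carry_out(plan=[{"dp": [0, 12, -7.3], "angular": [0, 0, 0]}, {"dp": [0, 12.8, -6], "angular": [0, 0, 0]}, {"dp": [0, 13.3, -4.7], "angular": [0, 0, 0]}, {"dp": [0, 13.7, -3.3], "angular": [0, 0, 0]}, {"dp": [0, 13.9, -2], "angular": [0, 0, 0]}, {"dp": [0, 14.1, -0.6], "angular": [0, 0, 0]}])

```text
clock: 5.78
position: [538.0, 242.0, 225.9]
orientation: [-3.139, 0.002, -2.981]
force: [0.5, -4.9, 9.7]
opening: 0.088
grip_force: 52.5
```

Request:
carry_out(plan=[{"dp": [0, 14.1, 0.8], "angular": [0, 0, 0]}, {"dp": [0, 13.9, 2.3], "angular": [0, 0, 0]}, {"dp": [0, 13.6, 3.6], "angular": [0, 0, 0]}, {"dp": [0, 13.2, 4.9], "angular": [0, 0, 0]}, {"dp": [0, 4, 2], "angular": [0, 0, 0]}, {"dp": [0, 0, 0], "angular": [0, 0, 0]}, {"dp": [0, 0, 0], "angular": [0, 0, 0]}])

```text
clock: 6.37
position: [527.9, 301.6, 210.3]
orientation: [3.14, 0.0, -2.978]
force: [1.7, 2.5, 2.6]
opening: 0.092
grip_force: 54.1
```

Request:
carry_out(plan=[{"dp": [0, 0, 0], "angular": [0, 0, 0]}, {"dp": [0, 0, 0], "angular": [0, 0, 0]}, {"dp": [0, 0, 0], "angular": [0, 0, 0]}, {"dp": [0, 0, -20], "angular": [0, 0, 0]}, {"dp": [0, 0, -30], "angular": [0, 0, 0]}, {"dp": [0, 0, -30], "angular": [0, 0, 0]}, {"dp": [0, 0, -30], "angular": [0, 0, 0]}], jaw=36)

```text
clock: 6.95
position: [527.2, 300.1, 321.3]
orientation: [-3.141, -0.002, -2.98]
force: [0.6, 0.5, 0.1]
opening: 0.419
grip_force: 0.0
```

Request:
carry_out(plan=[{"dp": [-15, -30, 0], "angular": [0, 0, 0]}, {"dp": [-15, -30, 0], "angular": [0, 0, 0]}, {"dp": [-15, -30, 0], "angular": [0, 0, 0]}, {"dp": [-15, -30, 0], "angular": [0, 0, 0]}, {"dp": [-15, -20, 0], "angular": [0, 0, 0]}, {"dp": [0, 0, 0], "angular": [0, 0, 0]}, {"dp": [0, 0, 0], "angular": [0, 0, 0]}, {"dp": [0, 0, 0], "angular": [0, 0, 0]}])

```text
clock: 7.62
position: [623.9, 174.7, 320.1]
orientation: [3.141, -0.001, -2.98]
force: [-0.1, 0.6, -0.1]
opening: 0.418
grip_force: 0.0
```

Run:
```python
from h import *
s=read_state();print(s['clock'],np.round(s['position'],1),np.round(s['q'],3))
C=np.array([549.5,169.8,0]);ex=np.array([-.1616,.9869,0]);ey=np.array([-.9869,-.1616,0])
for n in('wrist','top'):
    im,d=snap(n,n+'1.png');P=cloud(n,d)
    for t in ['cover_handle','knob_grip','slot0','slot1','slot2']:
        for x in place_of(n,t)[:3]:
            l=x['location'];z={'k':81,'s':60,'c':229}[t[0]];p=w(n,l,z=z)
            print(n,t,round(x['p'],2),np.round(l),'world',np.round(p,1),'case',np.round([(p-C)@ex,(p-C)@ey],1))
    X=(P-C)@ex;Y=(P-C)@ey;Z=P[...,2]
    for y0 in(-40,35,110):
        m=(abs(X)<72)&(abs(Y-y0)<33)&(Z>30)&(Z<70)&(d>0); q=m&(Z>52)
        print(n,'V',y0,q.sum(),np.round(np.percentile(X[q],[1,5,50,95,99]),1),np.round(np.percentile(Y[q],[1,5,50,95,99]),1) if q.any() else '', np.percentile(Z[q],95))
    m=(abs(X)<72)&(abs(Y+126)<38)&(Z>75)&(Z<100)&(d>0)
    print('knob',m.sum(),cv2.minAreaRect(np.c_[X[m],Y[m]].astype(np.float32)))
```

```text
7.6167 [623.9 174.7 320.1] [ 0.16   0.524  0.432  1.48   0.    -0.002]
wrist cover_handle 0.64 [528.  99.] world [527.  301.4 229. ] case [133.5   1. ]
wrist knob_grip 0.75 [328. 204.] world [674.4 194.2  81. ] case [   3.9 -127.2]
wrist slot0 0.83 [325.  62.] world [515.7 164.5  60. ] case [ 0.3 34.3]
wrist slot0 0.74 [326. 130.] world [589.4 178.2  60. ] case [  1.9 -40.7]
wrist slot1 0.83 [325.  62.] world [515.8 164.5  60. ] case [ 0.2 34.1]
wrist slot1 0.74 [326. 130.] world [589.5 178.1  60. ] case [  1.8 -40.8]
wrist slot2 0.83 [325.  62.] world [515.9 164.4  60. ] case [ 0.1 34. ]
wrist slot2 0.74 [326. 130.] world [589.6 178.   60. ] case [  1.6 -40.9]
wrist V -40 780 [-8.2 -5.8 27.3 67.8 68. ] [-68.2 -64.5 -39.9 -14.8 -10.3] 65.45723136715804
wrist V 35 989 [-9.2 -5.9 27.7 67.5 67.7] [ 5.4 10.8 47.5 61.1 64.8] 65.13063395056642
wrist V 110 492 [-9.1 -5.9 25.3 67.3 67.5] [78.2 84.1 88.2 92.8 93.8] 62.37018419363617
knob 791 ((31.209426879882812, -126.30734252929688), (81.34807586669922, 75.87885284423828), 0.40119469165802)
top knob_grip 0.75 [201. 182.] world [665.  188.7  
[... 354 characters left out ...]
  60. ] case [ -5.8 102.6]
top slot1 0.57 [208. 214.] world [587.8 171.2  60. ] case [ -4.8 -38. ]
top slot2 0.93 [208. 246.] world [509.6 165.6  60. ] case [ 2.3 40.1]
top slot2 0.59 [214. 270.] world [449.2 147.5  60. ] case [ -5.8 102.6]
top slot2 0.57 [208. 214.] world [587.8 171.2  60. ] case [ -4.8 -38. ]
top V -40 206 [-10.6  -8.2  28.4  66.4  67.2] [-68.6 -64.9 -53.5 -14.8 -10. ] 65.16940884388282
top V 35 217 [-11.4  -8.   23.9  66.1  66.6] [ 5.4 10.2 23.3 59.7 63.9] 66.9694547090385
top V 110 214 [-11.3  -7.8  28.2  65.7  66.2] [ 81.6  85.2 108.6 135.3 142. ] 67.0967222503398
knob 202 ((34.85564422607422, -115.60497283935547), (66.2829360961914, 84.4766845703125), 76.6220474243164)
```

View pics/wrist1.png

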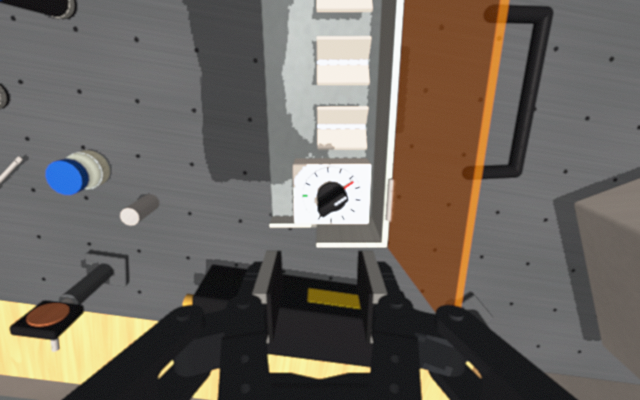

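```bash
cat >> h.py <<'E'
C=np.array([549.5,169.8,0]);ex=np.array([-.1616,.9869,0]);ey=np.array([-.9869,-.1616,0])
def case(p): return np.array([(p-C)@ex,(p-C)@ey])
def knob(n,im):
    u0,v0=[(x[0],x[1]) for x in [place_of(n,'knob_grip')[0]['location']]][0]
    g=im.astype(int); v,u=np.mgrid[:400,:640]; near=np.hypot(u-u0,v-v0)<26
    m=near&(g.max(2)<80); r=near&(g[...,0]>150)&(g[...,1]<100)
    A=np.array([case(w(n,(a,b),z=91)) for b,a in np.argwhere(m)]).astype(np.float32)
    print('bar',len(A),cv2.minAreaRect(A),A.mean(0)); l=cv2.fitLine(A,cv2.DIST_L2,0,.01,.01).ravel();print('az',np.degrees(np.arctan2(l[1],l[0])))
    if r.any():
        B=np.array([case(w(n,(a,b),z=61)) for b,a in np.argwhere(r)]); print('red',len(B),B.mean(0),B.max(0),'az from centre',np.degrees(np.arctan2(B[:,1].mean()+126,B[:,0].mean()-10)))
E
python3 - <<'E'
from h import *
im=cv2.imread('pics/wrist1.png')[:,:,::-1]; knob('wrist',im)
cv2.imwrite('pics/k1.png',cv2.resize(im[150:240,270:400,::-1],None,fx=5,fy=5,interpolation=cv2.INTER_CUBIC))
E
```

```text
bar 645 ((4.355829238891602, -116.0025863647461), (37.696563720703125, 34.131187438964844), 26.391542434692383) [   4.577867 -116.10826 ]
az 65.78607
red 4 [  24.61674996 -112.22348291] [  26.15233147 -110.91519207] az from centre 43.304959011201426
```

View pics/k1.png

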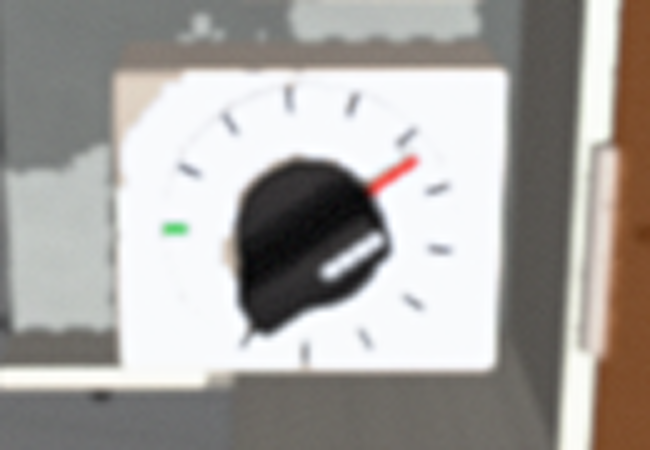

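Request:
carry_out(plan=[{"dp": [0, 0, 0], "angular": [0, 0, 0.1086]}, {"dp": [0, 0, 0], "angular": [0, 0, 0.1086]}, {"dp": [0, 0, 0], "angular": [0, 0, 0.1086]}, {"dp": [0, 0, 0], "angular": [0, 0, 0.1086]}, {"dp": [0, 0, 0], "angular": [0, 0, 0.1086]}, {"dp": [0, 0, 0], "angular": [0, 0, 0.1086]}, {"dp": [0, 0, 0], "angular": [0, 0, 0.1086]}, {"dp": [0, 0, 0], "angular": [0, 0, 0.1086]}, {"dp": [0, 0, 0], "angular": [0, 0, 0.1086]}, {"dp": [0, 0, 0], "angular": [0, 0, 0]}])

```text
clock: 9.1
position: [624.4, 174.6, 320.4]
orientation: [-3.142, -0.0, 2.321]
force: [-0.1, -0.1, -0.4]
opening: 0.42
grip_force: 0.0
```

```bash
cat >> h.py <<'E'
def go(target,Rt=None):
    s=read_state(); R=Ro.from_euler('xyz',s['orientation']); p=np.array(s['position'])
    if Rt is not None:
        print('rotvec',np.round((R.inv()*Rt).as_rotvec(),4)); R2=Rt
    else: R2=R
    print('from',np.round(p,1),'dp now',np.round(R.inv().apply(np.array(target)-p),1),'dp after turn',np.round(R2.inv().apply(np.array(target)-p),1))
def cw(x,y,z): return C+x*ex+y*ey+[0,0,z]
E
python3 - <<'E'
from h import *
# picture of wrist1 was at other pose; take a new one
im,d=snap('wrist','w2.png')
P=cloud('wrist',d);X=(P-C)@ex;Y=(P-C)@ey;Z=P[...,2]
m=(X>-50)&(X<69)&(Y<-75)&(Y>-172)&(Z>44)&(Z<57)&(d>0)
print(m.sum(),cv2.minAreaRect(np.c_[X[m],Y[m]].astype(np.float32)))
m=(X>-30)&(X<50)&(abs(Y+126)<40)&(Z>82)&(Z<96)&(d>0)
A=np.c_[X[m],Y[m]].astype(np.float32); print(m.sum(),cv2.minAreaRect(A))
go(cw(10,-126,66))
E
```

```text
4330 ((13.377044677734375, -127.26454162597656), (108.9961929321289, 86.13399505615234), 0.5516470670700073)
421 ((9.19424819946289, -125.13385009765625), (39.46670150756836, 13.930676460266113), 36.04482650756836)
from [624.4 174.6 320.4] dp now [-14.4  52.2 254.4] dp after turn [-14.4  52.2 254.4]
```

Request:
carry_out(plan=[{"dp": [-7, 26, 10], "angular": [0, 0, -0.02]}, {"dp": [-7, 26, 30], "angular": [0, 0, -0.02]}, {"dp": [0, 0, 36], "angular": [0, 0, 0]}, {"dp": [0, 0, 36], "angular": [0, 0, 0]}, {"dp": [0, 0, 36], "angular": [0, 0, 0]}, {"dp": [0, 0, 36], "angular": [0, 0, 0]}, {"dp": [0, 0, 20], "angular": [0, 0, 0]}, {"dp": [0, 0, 0], "angular": [0, 0, 0]}, {"dp": [0, 0, 0], "angular": [0, 0, 0]}])

```text
clock: 9.9
position: [671.0, 200.4, 115.9]
orientation: [-3.14, -0.001, 2.369]
force: [-0.0, 0.3, 1.0]
opening: 0.423
grip_force: 0.0
```

Run:
```python
from h import *
s=read_state(); print(case(s['position']),np.round(s['position'],1)); go(cw(9.3,-125.3,67))
```

```text
[  10.60288218 -124.89142712] [671.  200.4 115.9]
from [671.  200.4 115.9] dp now [-1.4 -0.4 48.9] dp after turn [-1.4 -0.4 48.9]
```

Request:
carry_out(plan=[{"dp": [-1.4, -0.4, 16], "angular": [0, 0, 0]}, {"dp": [0, 0, 16], "angular": [0, 0, 0]}, {"dp": [0, 0, 16], "angular": [0, 0, 0]}, {"dp": [0, 0, 0], "angular": [0, 0, 0]}, {"dp": [0, 0, 0], "angular": [0, 0, 0]}])

```text
clock: 10.32
position: [673.1, 199.5, 70.1]
orientation: [3.14, 0.001, 2.367]
force: [0.3, 1.2, 0.1]
opening: 0.422
grip_force: 0.0
```

Request:
carry_out(plan=[{"dp": [0, 0, 0], "angular": [0, 0, 0]}, {"dp": [0, 0, 0], "angular": [0, 0, 0]}, {"dp": [0, 0, 0], "angular": [0, 0, 0]}, {"dp": [0, 0, 0], "angular": [0, 0, 0]}, {"dp": [0, 0, 0], "angular": [0, 0, 0]}], jaw=0, squeeze=40)

```text
clock: 10.73
position: [672.8, 198.5, 71.0]
orientation: [3.141, 0.002, 2.366]
force: [-5.2, -4.9, 8.7]
opening: 0.15
grip_force: 40.2
```

Request:
carry_out(plan=[{"dp": [0, 0, 0], "angular": [0, 0, -0.104]}, {"dp": [0, 0, 0], "angular": [0, 0, -0.104]}, {"dp": [0, 0, 0], "angular": [0, 0, -0.104]}, {"dp": [0, 0, 0], "angular": [0, 0, -0.104]}, {"dp": [0, 0, 0], "angular": [0, 0, -0.104]}, {"dp": [0, 0, 0], "angular": [0, 0, -0.104]}, {"dp": [0, 0, 0], "angular": [0, 0, -0.104]}, {"dp": [0, 0, 0], "angular": [0, 0, -0.104]}, {"dp": [0, 0, 0], "angular": [0, 0, -0.104]}, {"dp": [0, 0, 0], "angular": [0, 0, -0.104]}])

```text
clock: 11.57
position: [672.7, 198.6, 71.0]
orientation: [-3.14, 0.001, -2.872]
force: [-5.0, -4.9, 9.6]
opening: 0.152
grip_force: 40.2
```

Request:
carry_out(plan=[{"dp": [0, 0, 0], "angular": [0, 0, -0.104]}, {"dp": [0, 0, 0], "angular": [0, 0, -0.104]}, {"dp": [0, 0, 0], "angular": [0, 0, -0.104]}, {"dp": [0, 0, 0], "angular": [0, 0, -0.104]}, {"dp": [0, 0, 0], "angular": [0, 0, -0.104]}, {"dp": [0, 0, 0], "angular": [0, 0, -0.104]}, {"dp": [0, 0, 0], "angular": [0, 0, -0.104]}, {"dp": [0, 0, 0], "angular": [0, 0, -0.104]}, {"dp": [0, 0, 0], "angular": [0, 0, -0.104]}, {"dp": [0, 0, 0], "angular": [0, 0, -0.104]}])

```text
clock: 12.4
position: [672.6, 198.5, 71.0]
orientation: [-3.14, -0.001, -1.832]
force: [-5.3, -4.1, 9.3]
opening: 0.154
grip_force: 44.3
```

Request:
carry_out(plan=[{"dp": [0, 0, 0], "angular": [0, 0, -0.104]}, {"dp": [0, 0, 0], "angular": [0, 0, -0.104]}, {"dp": [0, 0, 0], "angular": [0, 0, -0.104]}, {"dp": [0, 0, 0], "angular": [0, 0, -0.03]}, {"dp": [0, 0, 0], "angular": [0, 0, -0.03]}, {"dp": [0, 0, 0], "angular": [0, 0, -0.03]}, {"dp": [0, 0, 0], "angular": [0, 0, -0.02]}, {"dp": [0, 0, 0], "angular": [0, 0, 0]}])

```text
clock: 13.07
position: [672.6, 198.5, 71.0]
orientation: [-3.141, -0.002, -1.414]
force: [-5.6, -5.7, 10.5]
opening: 0.152
grip_force: 44.3
```

Run:
```python
from h import *
s=read_state(); print(np.round(s['position'],1),np.round(s['orientation'],3),s['torque'],s['opening'],s['grip_force'],'case az',np.degrees(s['orientation'][2])-99.3)
```

```text
[672.6 198.5  71. ] [-3.141e+00 -2.000e-03 -1.414e+00] [-1.02604051  1.38416591  0.07421474] 0.1515371449961503 44.320160150527954 case az -180.29682792724986
```

Request:
carry_out(plan=[{"dp": [0, 0, 0], "angular": [0, 0, -0.02]}, {"dp": [0, 0, 0], "angular": [0, 0, -0.02]}, {"dp": [0, 0, 0], "angular": [0, 0, -0.02]}, {"dp": [0, 0, 0], "angular": [0, 0, 0]}, {"dp": [0, 0, 0], "angular": [0, 0, 0]}])

```text
clock: 13.48
position: [672.7, 198.4, 71.0]
orientation: [-3.141, -0.001, -1.357]
force: [-5.3, -4.7, 9.5]
opening: 0.149
grip_force: 55.6
```

Run:
```python
from h import *
s=read_state(); print(np.round(s['position'],1),np.round(s['orientation'],3),s['torque'],s['opening'],s['grip_force'],'case az',np.degrees(s['orientation'][2])-99.3)
```

```text
[672.7 198.4  71. ] [-3.141e+00 -1.000e-03 -1.357e+00] [-0.91668198  1.31129505 -1.37317797] 0.14939248483814957 55.572830541059375 case az -177.039654329729
```

Request:
carry_out(plan=[{"dp": [0, 0, 0], "angular": [0, 0, 0]}, {"dp": [0, 0, 0], "angular": [0, 0, 0]}, {"dp": [0, 0, 0], "angular": [0, 0, 0]}, {"dp": [0, 0, -20], "angular": [0, 0, 0]}, {"dp": [0, 0, -38], "angular": [0, 0, 0]}, {"dp": [0, 0, -38], "angular": [0, 0, 0]}, {"dp": [0, 0, -38], "angular": [0, 0, 0]}, {"dp": [0, 0, -38], "angular": [0, 0, 0]}, {"dp": [0, 0, 0], "angular": [0, 0, 0]}, {"dp": [0, 0, 0], "angular": [0, 0, 0]}], jaw=36)

```text
clock: 14.32
position: [673.9, 199.7, 243.5]
orientation: [-3.136, -0.0, -1.354]
force: [0.5, 0.2, -0.3]
opening: 0.423
grip_force: 0.0
```

Run:
```python
from h import *
im,d=snap('wrist','w3.png')
P=cloud('wrist',d);X=(P-C)@ex;Y=(P-C)@ey;Z=P[...,2]
m=(X>-30)&(X<50)&(abs(Y+126)<40)&(Z>82)&(Z<96)&(d>0)
A=np.c_[X[m],Y[m]].astype(np.float32); print(m.sum(),cv2.minAreaRect(A))
g=im.astype(int); r=np.argwhere((g[...,0]>150)&(g[...,1]<90)&(g[...,2]<90)); gr=np.argwhere((g[...,1]>150)&(g[...,0]<110)&(g[...,2]<140))
for k,q,z in(('red',r,61),('green',gr,52)):
    if len(q):
        B=np.array([case(w('wrist',(b,a),z=z)) for a,b in q]); B=B[np.hypot(B[:,0]-10,B[:,1]+126)<50]; print(k,len(B),B.mean(0) if len(B) else '')
s=read_state(); print(np.round(s['position'],1),np.round(s['q'],3))
for n in('top','scene'):
    im,d=grab_frame(n);P=cloud(n,d)
    for nm,(x,y) in dict(a=(499,-164),b=(622,-259),c=(509,-317)).items():
        T=P[(P[...,2]>100)&(P[...,2]<125)&(np.hypot(P[...,0]-x,P[...,1]-y)<60)]
        print(nm,len(T),np.round(cv2.minEnclosingCircle(T[:,:2].astype(np.float32))[0]) if len(T) else '')
```

```text
628 ((7.967695236206055, -123.55012512207031), (40.54075241088867, 13.931696891784668), 0.20199008285999298)
red 19 [ -19.7402543  -123.32994875]
green 1 [ -28.27735576 -124.55655042]
[672.8 199.5 241.1] [ 0.184  0.648  0.443  1.364  0.    -1.603]
a 187 [ 498. -164.]
b 180 [ 622. -259.]
c 192 [ 508. -317.]
a 196 [ 499. -163.]
b 240 [ 622. -258.]
c 239 [ 509. -316.]
```

View pics/w3.png

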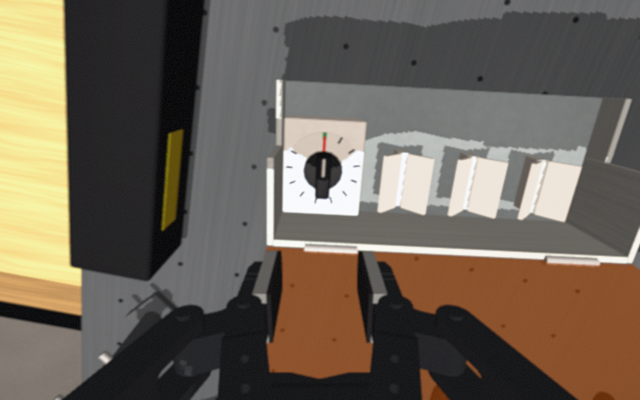

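Request:
carry_out(plan=[{"dp": [0, 0, -10], "angular": [0, 0, 0.112]}, {"dp": [0, 0, -10], "angular": [0, 0, 0.112]}, {"dp": [0, 0, -10], "angular": [0, 0, 0.112]}, {"dp": [0, 0, -10], "angular": [0, 0, 0.112]}, {"dp": [0, 0, -10], "angular": [0, 0, 0.112]}, {"dp": [0, 0, -10], "angular": [0, 0, 0.112]}, {"dp": [0, 0, 0], "angular": [0, 0, 0.112]}, {"dp": [0, 0, 0], "angular": [0, 0, 0.112]}, {"dp": [0, 0, 0], "angular": [0, 0, 0.112]}, {"dp": [0, 0, 0], "angular": [0, 0, 0.112]}], jaw=62)

```text
clock: 15.3
position: [671.8, 199.2, 298.5]
orientation: [3.14, -0.003, -2.48]
force: [0.1, 0.1, 0.1]
opening: 0.727
grip_force: 0.0
```

Request:
carry_out(plan=[{"dp": [0, 0, 0], "angular": [0, 0, 0.112]}, {"dp": [0, 0, 0], "angular": [0, 0, 0.112]}, {"dp": [0, 0, 0], "angular": [0, 0, 0.112]}, {"dp": [0, 0, 0], "angular": [0, 0, 0.112]}, {"dp": [0, 0, 0], "angular": [0, 0, 0.112]}, {"dp": [0, 0, 0], "angular": [0, 0, 0.112]}, {"dp": [0, 0, 0], "angular": [0, 0, 0.112]}, {"dp": [0, 0, 0], "angular": [0, 0, 0.112]}, {"dp": [0, 0, 0], "angular": [0, 0, 0.112]}, {"dp": [0, 0, 0], "angular": [0, 0, 0.112]}])

```text
clock: 16.13
position: [671.8, 199.2, 298.4]
orientation: [-3.14, -0.003, 2.683]
force: [-0.5, 0.2, -0.4]
opening: 0.727
grip_force: 0.0
```

```bash
cat >> h.py <<'E'
def tubepose(x,y,a,z=85):
    a=np.radians(a);d=np.array([np.cos(a),np.sin(a),0])
    return np.array([x,y,z])+19*d, Ro.from_matrix(np.c_[[0,0,-1],[-d[1],d[0],0],d])
def down(yawdeg): return Ro.from_euler('xyz',[np.pi,0,np.radians(yawdeg)])
E
python3 - <<'E'
from h import *
p,R=tubepose(498.5,-163.5,-26,300); s=read_state(); print(s['orientation']); go(p,down(154)); print(p)
E
```

```text
[-3.13972879e+00 -2.52055290e-03  2.68291798e+00]
rotvec [-0.0019 -0.0025 -0.0049]
from [671.8 199.2 298.4] dp now [ -24.2 -401.8   -0.9] dp after turn [ -22.3 -402.    -1.6]
[ 515.57708688 -171.82905179  300.        ]
```

Request:
carry_out(plan=[{"dp": [-2, -36.5, 0], "angular": [0, 0, 0]}, {"dp": [-2, -36.5, 0], "angular": [0, 0, 0]}, {"dp": [-2, -36.5, 0], "angular": [0, 0, 0]}, {"dp": [-2, -36.5, 0], "angular": [0, 0, 0]}, {"dp": [-2, -36.5, 0], "angular": [0, 0, 0]}, {"dp": [-2, -36.5, 0], "angular": [0, 0, 0]}, {"dp": [-2, -36.5, 0], "angular": [0, 0, 0]}, {"dp": [-2, -36.5, 0], "angular": [0, 0, 0]}, {"dp": [-2, -36.5, 0], "angular": [0, 0, 0]}, {"dp": [-2, -36.5, 0], "angular": [0, 0, 0]}])

```text
clock: 16.97
position: [528.9, -138.7, 298.9]
orientation: [-3.141, -0.003, 2.689]
force: [0.2, -0.3, -0.4]
opening: 0.727
grip_force: 0.0
```

Request:
carry_out(plan=[{"dp": [-2, -36.5, 0], "angular": [0, 0, 0]}, {"dp": [0, 0, 0], "angular": [0, -0.112, 0]}, {"dp": [0, 0, 0], "angular": [0, -0.112, 0]}, {"dp": [0, 0, 0], "angular": [0, -0.112, 0]}, {"dp": [0, 0, 0], "angular": [0, -0.112, 0]}, {"dp": [0, 0, 0], "angular": [0, -0.112, 0]}, {"dp": [0, 0, 0], "angular": [0, -0.112, 0]}, {"dp": [0, 0, 0], "angular": [0, -0.112, 0]}])

```text
clock: 17.63
position: [515.1, -170.7, 299.6]
orientation: [-3.142, 0.784, 2.689]
force: [0.8, -0.5, -1.3]
opening: 0.725
grip_force: 0.0
```

Request:
carry_out(plan=[{"dp": [0, 0, 0], "angular": [0, -0.112, 0]}, {"dp": [0, 0, 0], "angular": [0, -0.112, 0]}, {"dp": [0, 0, 0], "angular": [0, -0.112, 0]}, {"dp": [0, 0, 0], "angular": [0, -0.112, 0]}, {"dp": [0, 0, 0], "angular": [0, -0.112, 0]}, {"dp": [0, 0, 0], "angular": [0, -0.112, 0]}, {"dp": [0, 0, 0], "angular": [0, -0.112, 0]}, {"dp": [0, 0, 0], "angular": [0, 0, 0]}, {"dp": [0, 0, 0], "angular": [0, 0, 0]}])

```text
clock: 18.38
position: [571.3, -180.0, 341.7]
orientation: [-3.122, 1.334, 2.695]
force: [-1.4, -0.2, -1.1]
opening: 0.726
grip_force: 0.0
```

```bash
cat >> h.py <<'E'
def tubes(ref,rad=60):
    for n in('top','scene'):
        im,d=grab_frame(n);P=cloud(n,d)
        for nm,(x,y) in ref.items():
            T=P[(P[...,2]>100)&(P[...,2]<120)&(np.hypot(P[...,0]-x,P[...,1]-y)<rad)]
            print(n,nm,len(T),np.round(cv2.minEnclosingCircle(T[:,:2].astype(np.float32))[0]) if len(T) else '')
E
python3 - <<'E'
from h import *
s=read_state(); print(np.round(s['q'],3),s['clock'])
tubes(dict(a=(499,-164),b=(622,-259),c=(509,-317)))
p,R=tubepose(498.5,-163.5,-26); go(p,R)
E
```

```text
[-0.383  0.041 -1.3   -1.103 -0.082  0.015] 18.3833
top a 0 
top b 181 [ 622. -259.]
top c 190 [ 508. -317.]
scene a 191 [ 499. -163.]
scene b 243 [ 623. -258.]
scene c 242 [ 509. -315.]
rotvec [-0.0131 -0.2341  0.0029]
from [ 570.6 -180.2  343.6] dp now [263.9 -16.2   8.5] dp after turn [258.6 -16.6 -53.2]
```

```bash
cat > fit.py <<'E'
import numpy as np
from scipy.optimize import least_squares
D=np.array([[.291,-.1535,1.127,223.8,474.4,230.7],[.376,-.03,1.165,558.6,110.7,231],[.524,.432,1.48,623.9,174.7,320.1],[.648,.443,1.364,672.8,199.5,241.1],[.041,-1.3,-1.103,570.6,-180.2,343.6]])
def fk(p,q2,q3,q4):
    L1,L2,a,b,t,h=p; f=q2-q3+q4; e=q2-q3+a
    return L1*np.sin(q2+b)+L2*np.cos(e)+t*np.cos(f), h+L1*np.cos(q2+b)-L2*np.sin(e)-t*np.sin(f)
def res(p):
    r,z=fk(p,*D[:,:3].T); return np.r_[r-np.sqrt(D[:,3]**2+D[:,4]**2-73**2), z-D[:,5]]
best=min((least_squares(res,[l1,l2,a,b,300,h],max_nfev=3000) for l1 in(300,400) for l2 in(300,400) for a in(0,.3,-.3) for b in(0,.2) for h in(100,200)),key=lambda s:s.cost)
P=best.x
if __name__=='__main__':
    print(best.cost,np.round(P,3),np.round(best.fun,1))
    lo=np.array([-.91,-1.3,-1.96]);hi=np.array([1.74,1.37,2.02])
    for nm,r in(('a',524.6),('c',598),('b',673.5)):
      for z in(85,300):
        for deg in(0,15,30,45):
            f=np.radians(deg); R=np.sqrt(r*r-73**2)+19*np.cos(f); Z=z-19*np.sin(f)
            s=min((least_squares(lambda q:np.r_[np.array(fk(P,*q))-[R,Z],300*(q[0]-q[1]+q[2]-f)],g,bounds=(lo,hi)) for g in([.3,-.3,0],[.8,-.8,-1],[.5,.5,0])),key=lambda s:s.cost)
            print(nm,z,deg,'err',round(np.sqrt(2*s.cost),1),np.round(s.x,2))
E
python3 fit.py
```

```text
0.5032550582157795 [ 5.05843e+02  3.91174e+02 -1.39000e-01  3.00000e-03  4.43174e+02
  3.07374e+02] [-0.1 -0.4  0.8 -0.4  0.1  0.2  0.1 -0.1 -0.1 -0.2]
a 85 0 err 136.5 [ 1.   -1.3  -1.96]
a 85 15 err 86.9 [ 1.06 -1.3  -1.96]
a 85 30 err 47.4 [ 0.57 -1.3  -1.23]
a 85 45 err 0.0 [ 0.39 -1.25 -0.86]
a 300 0 err 99.8 [-0.02 -1.3  -1.02]
a 300 15 err 39.2 [-0.12 -1.3  -0.81]
a 300 30 err 0.0 [-0.23 -1.2  -0.45]
a 300 45 err 0.0 [-0.24 -0.91  0.11]
c 85 0 err 99.8 [ 1.01 -1.23 -1.96]
c 85 15 err 33.7 [ 1.03 -1.29 -1.96]
c 85 30 err 0.0 [ 0.78 -1.27 -1.53]
c 85 45 err 0.0 [ 0.43 -1.07 -0.71]
c 300 0 err 46.9 [ 0.69 -1.3  -1.96]
c 300 15 err 3.5 [ 0.23 -1.3  -1.26]
c 300 30 err 0.0 [-0.05 -1.07 -0.49]
c 300 45 err 0.0 [-0.07 -0.78  0.07]
b 85 0 err 66.4 [ 1.09 -1.06 -1.96]
b 85 15 err 0.0 [ 1.1  -1.12 -1.96]
b 85 30 err 0.0 [ 0.72 -1.07 -1.27]
b 85 45 err 0.0 [ 0.49 -0.88 -0.58]
b 300 0 err 0.4 [ 0.74 -1.22 -1.96]
b 300 15 err 0.0 [ 0.32 -1.13 -1.19]
b 300 30 err 0.0 [ 0.1  -0.91 -0.48]
b 300 45 err 0.0 [ 0.08 -0.63  0.07]
```

```bash
cat >> h.py <<'E'
def tp(x,y,z=88,beta=45,a=None):
    r=np.hypot(x,y); a=np.arctan2(y,x)-np.arcsin(73/r) if a is None else np.radians(a); b=np.radians(beta)
    d=np.array([np.cos(a)*np.cos(b),np.sin(a)*np.cos(b),-np.sin(b)]); yy=np.array([-np.sin(a),np.cos(a),0])
    return np.array([x,y,z])+19*d, Ro.from_matrix(np.c_[np.cross(yy,d),yy,d])
E
python3 - <<'E'
from h import *
p,R=tp(498.5,-163.5,288); print(p,R.as_euler('xyz')); go(p,R)
E
```

```text
[ 510.55912945 -169.42261739  274.56497116] [3.14159265 0.78539816 2.68506504]
rotvec [-0.0109  0.5513 -0.001 ]
from [ 570.6 -180.2  343.6] dp now [ 80.8 -17.1 -40.9] dp after turn [ 90.3 -16.8   7.3]
```

Request:
carry_out(plan=[{"dp": [0, 0, 0], "angular": [0, 0.11, 0]}, {"dp": [0, 0, 0], "angular": [0, 0.11, 0]}, {"dp": [0, 0, 0], "angular": [0, 0.11, 0]}, {"dp": [0, 0, 0], "angular": [0, 0.11, 0]}, {"dp": [0, 0, 0], "angular": [0, 0.11, 0]}, {"dp": [0, 0, 0], "angular": [0, 0, 0]}, {"dp": [0, 0, 0], "angular": [0, 0, 0]}])

```text
clock: 19.07
position: [578.9, -184.0, 342.4]
orientation: [-3.134, 1.008, 2.681]
force: [-0.1, 0.7, 0.2]
opening: 0.728
grip_force: 0.0
```

Run:
```python
from h import *
p,R=tp(498.5,-163.5,180); go(p,R); print(np.round(read_state()['q'],3))
tubes(dict(a=(499,-164)))
```

```text
rotvec [-0.0105  0.2222 -0.0032]
from [ 578.9 -184.   342.4] dp now [184.8 -17.   36.8] dp after turn [172.2 -17.1  76.4]
[-0.394 -0.18  -0.934 -0.19  -0.064  0.036]
top a 0 
scene a 193 [ 499. -163.]
```

Request:
carry_out(plan=[{"dp": [0, 0, 0], "angular": [-0.005, 0.111, -0.0015]}, {"dp": [0, 0, 0], "angular": [-0.005, 0.111, -0.0015]}, {"dp": [34.4, -3.4, 15.3], "angular": [0, 0, 0]}, {"dp": [34.4, -3.4, 15.3], "angular": [0, 0, 0]}, {"dp": [34.4, -3.4, 15.3], "angular": [0, 0, 0]}, {"dp": [34.4, -3.4, 15.3], "angular": [0, 0, 0]}, {"dp": [34.4, -3.4, 15.3], "angular": [0, 0, 0]}, {"dp": [0, 0, 0], "angular": [0, 0, 0]}, {"dp": [0, 0, 0], "angular": [0, 0, 0]}])

```text
clock: 19.92
position: [514.3, -171.1, 158.1]
orientation: [-3.139, 0.811, 2.685]
force: [0.4, 0.1, 0.9]
opening: 0.732
grip_force: 0.0
```

Run:
```python
from h import *
p,R=tp(498.5,-163.5); go(p,R); print(np.round(read_state()['q'],3))
tubes(dict(a=(499,-164)))
```

```text
rotvec [-0.0024  0.0252 -0.0002]
from [ 514.3 -171.1  158.1] dp now [63.3  0.  54.6] dp after turn [61.9 -0.1 56.1]
[-0.453  0.059 -1.17  -0.469 -0.005  0.002]
top a 187 [ 498. -164.]
scene a 197 [ 499. -163.]
```

Request:
carry_out(plan=[{"dp": [0, 0, 0], "angular": [0, 0.025, 0]}, {"dp": [15.5, 0, 14], "angular": [0, 0, 0]}, {"dp": [15.5, 0, 14], "angular": [0, 0, 0]}, {"dp": [15.5, 0, 14], "angular": [0, 0, 0]}, {"dp": [15.5, 0, 14], "angular": [0, 0, 0]}, {"dp": [0, 0, 0], "angular": [0, 0, 0]}, {"dp": [0, 0, 0], "angular": [0, 0, 0]}])

```text
clock: 20.6
position: [514.6, -171.1, 78.3]
orientation: [-3.139, 0.792, 2.685]
force: [0.3, 0.5, -0.1]
opening: 0.726
grip_force: 0.0
```

Request:
carry_out(plan=[{"dp": [0, 0, 0], "angular": [0, 0, 0]}, {"dp": [0, 0, 0], "angular": [0, 0, 0]}, {"dp": [0, 0, 0], "angular": [0, 0, 0]}, {"dp": [0, 0, 0], "angular": [0, 0, 0]}, {"dp": [0, 0, 0], "angular": [0, 0, 0]}, {"dp": [0, 0, 0], "angular": [0, 0, 0]}], jaw=0, squeeze=70)

```text
clock: 21.1
position: [515.5, -171.6, 80.9]
orientation: [-3.14, 0.798, 2.685]
force: [-2.3, 1.1, 9.4]
opening: 0.404
grip_force: 69.0
```

Request:
carry_out(plan=[{"dp": [-10, 0, -10], "angular": [0, 0, 0]}, {"dp": [-20, 0, -20], "angular": [0, 0, 0]}, {"dp": [-25, 0, -25], "angular": [0, 0, 0]}, {"dp": [-25, 0, -25], "angular": [0, 0, 0]}, {"dp": [-25, 0, -25], "angular": [0, 0, 0]}, {"dp": [-25, 0, -25], "angular": [0, 0, 0]}, {"dp": [0, 0, 0], "angular": [0, 0, 0]}, {"dp": [0, 0, 0], "angular": [0, 0, 0]}])

```text
clock: 21.77
position: [513.6, -170.4, 266.3]
orientation: [-3.139, 0.8, 2.685]
force: [-0.2, -0.3, -0.6]
opening: 0.405
grip_force: 70.2
```

Run:
```python
from h import *
s=read_state();print(np.round(s['position'],1),np.round(s['orientation'],3),np.round(s['q'],3))
im,d=snap('scene','s1.png'); cv2.imwrite('pics/s1c.png',cv2.resize(im[80:320,180:480,::-1],None,fx=2.5,fy=2.5))
```

```text
[ 513.6 -170.4  266.3] [-3.139  0.8    2.685] [-0.452 -0.202 -0.962  0.012 -0.005  0.003]
```

View pics/s1c.png

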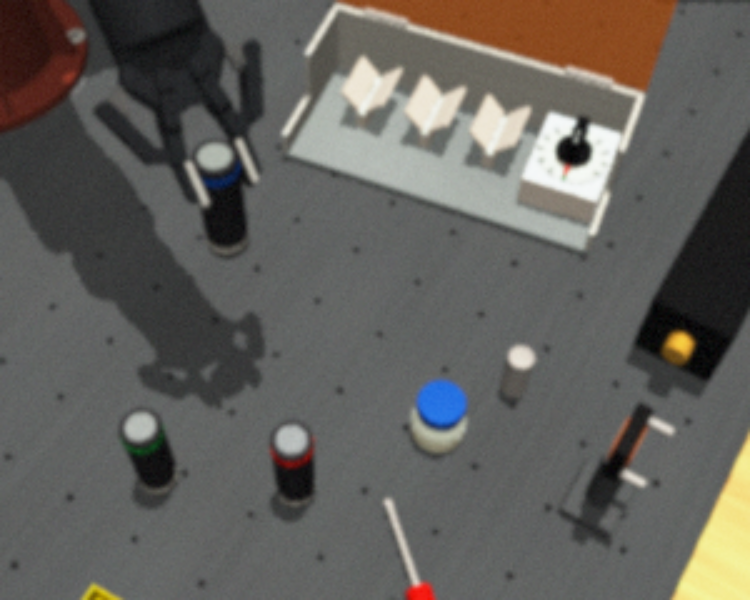

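```bash
cat > ik.py <<'E'
from h import *
from fit import P,least_squares
LO=np.array([-2.52,-.91,-1.3,-1.96,-1.47,-3.14]);HI=np.array([2.52,1.74,1.37,2.02,1.47,3.14])
def FK(q,t5=120):
    L1,L2,a,b,t,h=P; f=q[1]-q[2]+q[3];e=q[1]-q[2]+a
    r=L1*np.sin(q[1]+b)+L2*np.cos(e);z=h+L1*np.cos(q[1]+b)-L2*np.sin(e)
    B=np.c_[[-np.sin(f),0,-np.cos(f)],[0,1,0],[np.cos(f),0,-np.sin(f)]]
    R5=B@Ro.from_rotvec([q[4],0,0]).as_matrix()
    p=np.array([r,73,z])+t5*B[:,2]+(t-t5)*R5[:,2]
    Z=Ro.from_euler('z',q[0]).as_matrix()
    return Z@p, Z@R5@Ro.from_rotvec([0,0,q[5]]).as_matrix()
def IK(p,R,t5=120,g=None):
    M=R.as_matrix()
    def f(q):
        x,A=FK(q,t5); return np.r_[x-p,200*(A-M).ravel()]
    gs=[g] if g is not None else [[a,.2,-.5,.5,s,k] for a in(-.5,.2) for s in(-.6,.6) for k in(-1.5,0,1.5)]
    s=min((least_squares(f,np.clip(x,LO+.01,HI-.01),bounds=(LO,HI)) for x in gs),key=lambda s:s.cost)
    return s.x,np.sqrt(2*s.cost)
def place(Rg,u,sx,sy,z,off,Rworldtube=None):
    """tool pose so that tube centre at case (sx,sy,z), tube top -> -ex; u=tube up in tool frame, off=dist grasp from centre"""
    yax=np.array([0,1,0]); # tool y stays perpendicular to tube
    Tt=np.c_[u,yax,np.cross(u,yax)]; Tw=np.c_[-ex,-ey*0,ex*0]
    a=-ex/np.linalg.norm(ex); 
    # tool y along +-ey, tool z must point down: choose
    for sgn in(1,-1):
        yw=sgn*ey/np.linalg.norm(ey); W=np.c_[a,yw,np.cross(a,yw)]
        R=W@Tt.T
        if R[2,2]<0: break
    g=cw(sx,sy,z)+off*a
    return g+19*R[:,2],Ro.from_matrix(R)
E
cat > go1.py <<'E'
from ik import *
Rg=Ro.from_euler('xyz',[-3.14,0.797,2.685]); u=Rg.inv().apply([0,0,1])
if __name__=='__main__':
    print(u)
    for sy in(-40,35,110):
        for z in (60,160):
            p,R=place(Rg,u,0,sy,z,33)
            for t5 in(60,150): 
                q,e=IK(p,R,t5); print(sy,z,t5,np.round(p),np.round(R.as_euler('xyz'),2),np.round(q,2),round(e,1))
E
python3 go1.py
```

```text
[-0.71526275 -0.00111303 -0.69885475]
-40 60 60 [592. 157.  46.] [ 3.14 -0.77  1.73] [-0.28  0.84 -0.05  1.08 -0.68  0.98] 0.0
-40 60 150 [592. 157.  46.] [ 3.14 -0.77  1.73] [-0.19  0.82 -0.02  1.06 -0.72  1.1 ] 0.0
-40 160 60 [592. 157. 146.] [ 3.14 -0.77  1.73] [-0.28  0.72  0.01  1.26 -0.68  0.98] 0.0
-40 160 150 [592. 157. 146.] [ 3.14 -0.77  1.73] [-0.19  0.71  0.05  1.24 -0.72  1.1 ] 0.0
35 60 60 [518. 145.  46.] [ 3.14 -0.77  1.73] [-0.34  0.75 -0.27  0.99 -0.66  0.92] 0.0
35 60 150 [518. 145.  46.] [ 3.14 -0.77  1.73] [-0.24  0.73 -0.24  0.97 -0.7   1.04] 0.0
35 160 60 [518. 145. 146.] [ 3.14 -0.77  1.73] [-0.34  0.61 -0.21  1.19 -0.66  0.92] 0.0
35 160 150 [518. 145. 146.] [ 3.14 -0.77  1.73] [-0.24  0.6  -0.17  1.17 -0.7   1.04] 0.0
110 60 60 [444. 133.  46.] [ 3.14 -0.77  1.73] [-0.41  0.67 -0.47  0.92 -0.63  0.84] 0.0
110 60 150 [444. 133.  46.] [ 3.14 -0.77  1.73] [-0.3   0.65 -0.43  0.9  -0.68  0.97] 0.0
110 160 60 [444. 133. 146.] [ 3.14 -0.77  1.73] [-0.41  0.51 -0.4   1.14 -0.63  0.84] 0.0
110 160 150 [444. 133. 146.] [ 3.14 -0.77  1.73] [-0.3   0.5  -0.36  1.12 -0.68  0.97] 0.0
```

```bash
cat >> ik.py <<'E'
def place2(pg,og,tube,sx,sy,z):
    Rg=Ro.from_euler('xyz',og); u=Rg.inv().apply([0,0,1]); ct=Rg.inv().apply(np.array(tube)-pg)
    _,R=place(Rg,u,sx,sy,z,0); return cw(sx,sy,z)-R.apply(ct),R
G={'a':([515.5,-171.6,80.9],[-3.14,.798,2.685],[498.7,-163.5,55])}
E
python3 - <<'E'
from ik import *
p,R=place2(*G['a'],0,-40,150); go(p,R); p0=read_state()['position']
s=read_state(); rv=(Ro.from_euler('xyz',s['orientation']).inv()*R).as_rotvec(); q=s['q']
for k in range(1,19,3):
    Rk=Ro.from_euler('xyz',s['orientation'])*Ro.from_rotvec(rv*k/18); q,e=IK(p0,Rk,120,q); print(k,np.round(q,2),round(e,1))
print(np.linalg.norm(rv))
E
```

```text
rotvec [0.0102 1.4389 1.0475]
from [ 512.5 -169.9  263.3] dp now [142.4 323.5  42.6] dp after turn [125.  131.7 306.2]
1 [-0.45 -0.18 -0.88  0.16  0.    0.06] 0.0
4 [-0.48 -0.06 -0.61  0.55 -0.04  0.21] 0.0
7 [-0.53  0.1  -0.35  0.88 -0.12  0.32] 0.0
10 [-0.58  0.28 -0.11  1.18 -0.21  0.4 ] 0.0
13 [-0.64  0.47  0.13  1.47 -0.3   0.46] 0.0
16 [-0.69  0.66  0.34  1.73 -0.39  0.5 ] 0.0
1.7798628532570113
```

Request:
carry_out(plan=[{"dp": [0, 0, 0], "angular": [0.0006, 0.08, 0.0582]}, {"dp": [0, 0, 0], "angular": [0.0006, 0.08, 0.0582]}, {"dp": [0, 0, 0], "angular": [0.0006, 0.08, 0.0582]}, {"dp": [0, 0, 0], "angular": [0.0006, 0.08, 0.0582]}, {"dp": [0, 0, 0], "angular": [0.0006, 0.08, 0.0582]}, {"dp": [0, 0, 0], "angular": [0.0006, 0.08, 0.0582]}, {"dp": [0, 0, 0], "angular": [0.0006, 0.08, 0.0582]}, {"dp": [0, 0, 0], "angular": [0.0006, 0.08, 0.0582]}, {"dp": [0, 0, 0], "angular": [0.0006, 0.08, 0.0582]}, {"dp": [0, 0, 0], "angular": [0.0006, 0.08, 0.0582]}])

```text
clock: 22.65
position: [512.1, -169.6, 259.9]
orientation: [2.948, -0.089, 2.163]
force: [0.2, 0.2, -1.9]
opening: 0.403
grip_force: 70.1
```

Run:
```python
from ik import *
p,R=place2(*G['a'],0,-40,210); go(p,R); s=read_state();print(np.round(s['q'],2),s['grip_force'],s['opening'])
```

```text
rotvec [0.0008 0.6311 0.4602]
from [ 512.1 -169.6  259.9] dp now [213.5 224.7 133.5] dp after turn [169.  132.  260.6]
[-0.58  0.29 -0.1   1.19  0.21  0.4 ] 70.11165976524353 0.40272633336183394
```

Request:
carry_out(plan=[{"dp": [21.3, 22.5, 13.3], "angular": [0, 0, 0]}, {"dp": [21.3, 22.5, 13.3], "angular": [0, 0, 0]}, {"dp": [21.3, 22.5, 13.3], "angular": [0, 0, 0]}, {"dp": [21.3, 22.5, 13.3], "angular": [0, 0, 0]}, {"dp": [21.3, 22.5, 13.3], "angular": [0, 0, 0]}, {"dp": [21.3, 22.5, 13.3], "angular": [0, 0, 0]}, {"dp": [21.3, 22.5, 13.3], "angular": [0, 0, 0]}, {"dp": [21.3, 22.5, 13.3], "angular": [0, 0, 0]}, {"dp": [21.3, 22.5, 13.3], "angular": [0, 0, 0]}, {"dp": [21.3, 22.5, 13.3], "angular": [0, 0, 0]}])

```text
clock: 23.48
position: [592.9, 151.4, 189.6]
orientation: [2.95, -0.084, 2.165]
force: [-0.2, 0.1, -1.3]
opening: 0.407
grip_force: 70.1
```

Request:
carry_out(plan=[{"dp": [0, 0, 0], "angular": [0, 0.0789, 0.0575]}, {"dp": [0, 0, 0], "angular": [0, 0.0789, 0.0575]}, {"dp": [0, 0, 0], "angular": [0, 0.0789, 0.0575]}, {"dp": [0, 0, 0], "angular": [0, 0.0789, 0.0575]}, {"dp": [0, 0, 0], "angular": [0, 0.0789, 0.0575]}, {"dp": [0, 0, 0], "angular": [0, 0.0789, 0.0575]}, {"dp": [0, 0, 0], "angular": [0, 0.0789, 0.0575]}, {"dp": [0, 0, 0], "angular": [0, 0.0789, 0.0575]}, {"dp": [0, 0, 0], "angular": [0, 0, 0]}, {"dp": [0, 0, 0], "angular": [0, 0, 0]}])

```text
clock: 24.32
position: [593.2, 149.1, 189.6]
orientation: [3.14, -0.767, 1.736]
force: [-0.2, -0.4, -0.5]
opening: 0.404
grip_force: 70.2
```

Run:
```python
from ik import *
p,R=place2(*G['a'],0,-40,110); go(p,R); s=read_state();print(np.round(s['q'],2),s['grip_force'],s['opening'],s['orientation'])
im,d=snap('wrist','w4.png')
im,d=snap('scene','s2.png'); P=cloud('scene',d); X=(P-C)@ex;Y=(P-C)@ey;Z=P[...,2]
print(place_of('scene','tube_a')[:3])
cv2.imwrite('pics/s2c.png',cv2.resize(im[40:240,240:490,::-1],None,fx=3,fy=3))
```

```text
rotvec [-0.0003  0.0058  0.002 ]
from [593.2 149.1 189.6] dp now [-67.1   0.2  71.9] dp after turn [-67.5   0.3  71.5]
[-0.23  0.67  0.09  1.34  0.7   1.05] 70.19084930419922 0.4037703111345577 [ 3.13996751 -0.76703656  1.7364324 ]
[{'location': [299.4, 266.6], 'p': 0.83}, {'location': [239.8, 258.0], 'p': 0.73}]
```

View pics/s2c.png

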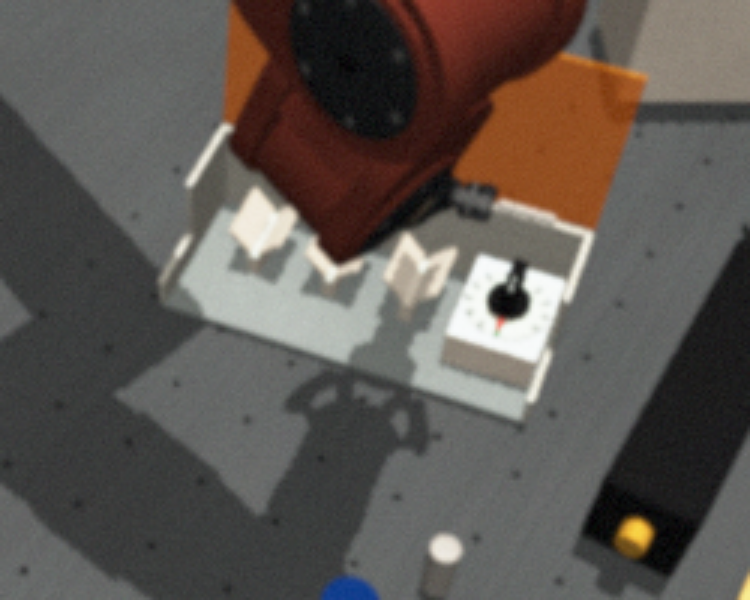

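View pics/w4.png

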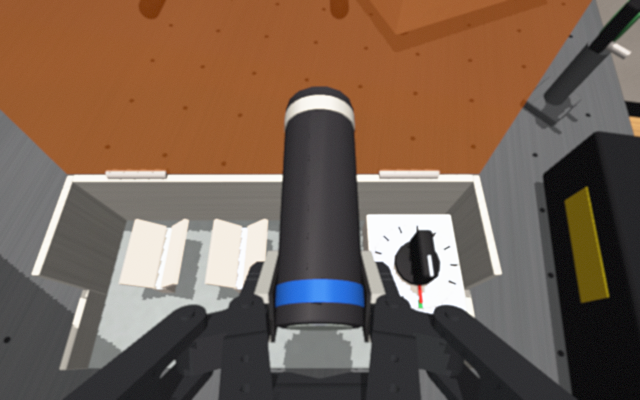

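```bash
cat >> ik.py <<'E'
def cyl(n,d,c,axis,L=50,trim=2):
    """refine cylinder r=18 near centre c, axis; returns case centre, dir"""
    P=cloud(n,d); Q=P[d>0]; axis=np.array(axis,float)
    v=Q-c; s=v@axis; rr=np.linalg.norm(v-np.outer(s,axis),axis=1)
    Q=Q[(abs(s)<58)&(rr<26)]
    v0=np.cross(axis,[0,0,1]); v0=v0/np.linalg.norm(v0) if np.linalg.norm(v0)>.1 else np.array([1.,0,0]); w0=np.cross(axis,v0)
    def f(x):
        a=axis+x[2]*v0+x[3]*w0; a/=np.linalg.norm(a); v=Q-(c+x[0]*v0+x[1]*w0); return np.linalg.norm(v-np.outer(v@a,a),axis=1)-18
    r=least_squares(f,np.zeros(4),loss='soft_l1',f_scale=1); x=r.x
    a=axis+x[2]*v0+x[3]*w0; a/=np.linalg.norm(a); cc=c+x[0]*v0+x[1]*w0; s=(Q-cc)@a
    lo,hi=np.percentile(s,[.5,99.5])
    print('cyl',len(Q),'res',round(np.median(abs(f(x))),2),'case',np.round(case(cc),1),'z',round(cc[2],1),'dir case',np.round([a@ex,a@ey,a[2]],3),'ends',np.round([lo,hi],1),'mid case x',np.round(case(cc+a*(lo+hi)/2),1))
    return cc,a
E
python3 - <<'E'
from ik import *
s=read_state(); im,d=grab_frame('wrist')
p,R=place2(*G['a'],0,0,0); Rc=Ro.from_euler('xyz',s['orientation'])
c=s['position']+Rc.apply(Ro.from_euler('xyz',G['a'][1]).inv().apply(np.array(G['a'][2])-G['a'][0])); print('pred',case(c),c[2])
cyl('wrist',d,c,-ex)
E
```

```text
pred [ -0.18817349 -40.16752999] 210.99111504735384
cyl 20775 res 0.39 case [ -0.2 -39.8] z 210.6 dir case [-1.    -0.005  0.011] ends [-52.9  56.2] mid case x [ -1.8 -39.8]
```

Request:
carry_out(plan=[{"dp": [-18, 0, 18.7], "angular": [0, 0.006, 0.002]}, {"dp": [-18, 0, 18.7], "angular": [0, 0, 0]}, {"dp": [-18, 0, 18.7], "angular": [0, 0, 0]}, {"dp": [-18, 0, 18.7], "angular": [0, 0, 0]}, {"dp": [-18, 0, 18.7], "angular": [0, 0, 0]}, {"dp": [0, 0, 0], "angular": [0, 0, 0]}, {"dp": [0, 0, 0], "angular": [0, 0, 0]}])

```text
clock: 25.1
position: [593.6, 151.5, 63.0]
orientation: [3.138, -0.774, 1.738]
force: [-0.0, -0.4, -0.0]
opening: 0.407
grip_force: 70.2
```

```bash
cat >> ik.py <<'E'
def chk(k,sx,sy,z,look=True):
    s=read_state(); im,d=grab_frame('wrist'); Rc=Ro.from_euler('xyz',s['orientation'])
    c=s['position']+Rc.apply(Ro.from_euler('xyz',G[k][1]).inv().apply(np.array(G[k][2])-G[k][0])); print('pred',np.round(case(c),1),round(c[2],1),'grip',s['grip_force'],s['opening'],'F',s['force'])
    cyl('wrist',d,c,-ex); p,R=place2(*G[k],sx,sy,z); go(p,R)
E
python3 -c "
from ik import *
chk('a',0,-40,60)"
```

```text
pred [  0.7 -40.4] 81.7 grip 70.19163250923157 0.4074952331874544 F [-0.04660551 -0.36606645 -0.02356946]
cyl 20736 res 0.39 case [  0.7 -40.7] z 82.0 dir case [-1.    -0.002  0.004] ends [-52.3  56.3] mid case x [ -1.3 -40.7]
rotvec [ 0.0022 -0.0004  0.0042]
from [594.6 151.2  64.1] dp now [-16.1  -1.5  16.1] dp after turn [-16.1  -1.4  16.1]
```

Request:
carry_out(plan=[{"dp": [-4, -0.2, 4], "angular": [0, 0, 0]}, {"dp": [-4, -0.2, 4], "angular": [0, 0, 0]}, {"dp": [-4, -0.2, 4], "angular": [0, 0, 0]}, {"dp": [-3, -0.2, 3], "angular": [0, 0, 0]}, {"dp": [0, 0, 0], "angular": [0, 0, 0]}, {"dp": [0, 0, 0], "angular": [0, 0, 0]}])

```text
clock: 25.65
position: [593.5, 150.3, 41.5]
orientation: [3.137, -0.774, 1.737]
force: [-0.6, 0.1, -0.4]
opening: 0.404
grip_force: 70.5
```

```bash
python3 -c "
from ik import *
chk('a',0,-40,60)"
```

```text
pred [ -0.4 -40.1] 60.1 grip 70.51553964614868 0.4043131772079577 F [-0.58795076  0.10263273 -0.43402388]
cyl 23483 res 0.46 case [ -0.4 -39.6] z 59.4 dir case [-1.    -0.002  0.003] ends [-52.6  56. ] mid case x [ -2.1 -39.6]
rotvec [ 0.0019 -0.0008  0.0025]
from [593.6 150.3  41.5] dp now [ 0.2 -0.2  0.4] dp after turn [ 0.2 -0.2  0.4]
```

Request:
carry_out(plan=[{"dp": [0, 0, 0], "angular": [0, 0, 0]}, {"dp": [0, 0, 0], "angular": [0, 0, 0]}, {"dp": [0, 0, 0], "angular": [0, 0, 0]}, {"dp": [0, 0, 0], "angular": [0, 0, 0]}, {"dp": [0, 0, -12], "angular": [0, 0, 0]}, {"dp": [0, 0, -20], "angular": [0, 0, 0]}, {"dp": [0, 0, -30], "angular": [0, 0, 0]}, {"dp": [0, 0, -35], "angular": [0, 0, 0]}, {"dp": [0, 0, -35], "angular": [0, 0, 0]}, {"dp": [0, 0, 0], "angular": [0, 0, 0]}], jaw=52)

```text
clock: 26.53
position: [611.2, 54.9, 140.1]
orientation: [3.128, -0.77, 1.74]
force: [0.8, -0.0, 0.4]
opening: 0.607
grip_force: 0.0
```

Run:
```python
from ik import *
im,d=snap('wrist','w5.png'); cyl('wrist',d,cw(0,-40,60),-ex)
tubes(dict(b=(622,-259),c=(509,-317)))
p,R=tp(508.5,-316.5,270); s=read_state(); print(s['clock'],s['position'],p,R.as_euler('xyz')); go(p,R); print(np.round(s['q'],2))
rv=(Ro.from_euler('xyz',s['orientation']).inv()*R).as_rotvec();print(np.linalg.norm(rv))
```

```text
cyl 6060 res 0.47 case [  0.  -38.9] z 57.4 dir case [-1.    -0.001 -0.004] ends [-54.2  54.7] mid case x [ -0.2 -38.9]
top b 178 [ 621. -259.]
top c 193 [ 508. -317.]
scene b 241 [ 622. -258.]
scene c 239 [ 509. -316.]
26.6833 [608.29377509  59.26184327 135.6104068 ] [ 518.95579377 -324.93660931  256.56497116] [3.14159265 0.78539816 2.46266842]
rotvec [-1.3000e-03 -1.4821e+00 -8.0510e-01]
from [608.3  59.3 135.6] dp now [-176.  -150.  -341.7] dp after turn [-207.  -355.1   35.9]
[-0.36  0.8   0.17  1.39  0.65  0.89]
1.6867070303494551
```

Request:
carry_out(plan=[{"dp": [21, 0, -21.6], "angular": [0, 0, 0]}, {"dp": [21, 0, -21.6], "angular": [0, 0, 0]}, {"dp": [21, 0, -21.6], "angular": [0, 0, 0]}, {"dp": [21, 0, -21.6], "angular": [0, 0, 0]}, {"dp": [0, 0, 0], "angular": [0, -0.0872, -0.0474]}, {"dp": [0, 0, 0], "angular": [0, -0.0872, -0.0474]}, {"dp": [0, 0, 0], "angular": [0, -0.0872, -0.0474]}, {"dp": [0, 0, 0], "angular": [0, -0.0872, -0.0474]}, {"dp": [0, 0, 0], "angular": [0, -0.0872, -0.0474]}, {"dp": [0, 0, 0], "angular": [0, -0.0872, -0.0474]}], jaw=62)

```text
clock: 27.52
position: [607.6, 60.1, 255.7]
orientation: [2.999, -0.223, 2.016]
force: [-0.1, 0.2, 0.5]
opening: 0.727
grip_force: 0.0
```

Request:
carry_out(plan=[{"dp": [0, 0, 0], "angular": [0, -0.0872, -0.0474]}, {"dp": [0, 0, 0], "angular": [0, -0.0872, -0.0474]}, {"dp": [0, 0, 0], "angular": [0, -0.0872, -0.0474]}, {"dp": [0, 0, 0], "angular": [0, -0.0872, -0.0474]}, {"dp": [0, 0, 0], "angular": [0, -0.0872, -0.0474]}, {"dp": [0, 0, 0], "angular": [0, -0.0872, -0.0474]}, {"dp": [0, 0, 0], "angular": [0, -0.0872, -0.0474]}, {"dp": [0, 0, 0], "angular": [0, -0.0872, -0.0474]}, {"dp": [0, 0, 0], "angular": [0, -0.0872, -0.0474]}, {"dp": [0, 0, 0], "angular": [0, -0.0872, -0.0474]}])

```text
clock: 28.35
position: [606.8, 60.3, 255.7]
orientation: [3.103, 0.701, 2.407]
force: [0.5, -0.1, -0.6]
opening: 0.725
grip_force: 0.0
```

Run:
```python
from ik import *
p,R=tp(508.5,-316.5,200); s=read_state(); go(p,R); print(np.round(s['q'],2))
```

```text
rotvec [ 0.001  -0.0841 -0.0423]
from [606.8  60.3 255.7] dp now [-102.8 -351.4  163.8] dp after turn [ -73.8 -355.   171.6]
[ 0.25  0.16 -0.5   0.44 -0.54  0.84]
```

Request:
carry_out(plan=[{"dp": [0, 0, 0], "angular": [0, -0.084, -0.0423]}, {"dp": [-6.7, -32.3, 15.6], "angular": [0, 0, 0]}, {"dp": [-6.7, -32.3, 15.6], "angular": [0, 0, 0]}, {"dp": [-6.7, -32.3, 15.6], "angular": [0, 0, 0]}, {"dp": [-6.7, -32.3, 15.6], "angular": [0, 0, 0]}, {"dp": [-6.7, -32.3, 15.6], "angular": [0, 0, 0]}, {"dp": [-6.7, -32.3, 15.6], "angular": [0, 0, 0]}, {"dp": [-6.7, -32.3, 15.6], "angular": [0, 0, 0]}, {"dp": [-6.7, -32.3, 15.6], "angular": [0, 0, 0]}, {"dp": [-6.7, -32.3, 15.6], "angular": [0, 0, 0]}])

```text
clock: 29.18
position: [533.6, -255.7, 197.2]
orientation: [3.138, 0.781, 2.46]
force: [1.4, -0.5, 0.1]
opening: 0.725
grip_force: 0.0
```

Request:
carry_out(plan=[{"dp": [-6.7, -32.3, 15.6], "angular": [0, 0, 0]}, {"dp": [-6.7, -32.3, 15.6], "angular": [0, 0, 0]}, {"dp": [0, 0, 0], "angular": [0, 0, 0]}, {"dp": [0, 0, 0], "angular": [0, 0, 0]}, {"dp": [0, 0, 0], "angular": [0, 0, 0]}])

```text
clock: 29.6
position: [518.1, -324.6, 184.5]
orientation: [3.138, 0.78, 2.458]
force: [0.6, -0.4, 0.4]
opening: 0.722
grip_force: 0.0
```

Run:
```python
from ik import *
tubes(dict(b=(622,-259),c=(509,-317)))
im,d=grab_frame('wrist'); 
p,R=tp(508.5,-316.5,88); s=read_state(); go(p,R); print(np.round(s['q'],2))
cyl('wrist',d,np.array([508.5,-316.5,55]),[0,0,1.])
```

```text
top b 183 [ 622. -259.]
top c 0 
scene b 243 [ 623. -258.]
scene c 0 
rotvec [ 0.0018 -0.0038 -0.0019]
from [ 519.3 -324.1  185.6] dp now [78.  -1.1 79. ] dp after turn [78.3 -0.9 78.7]
[-0.68  0.1  -0.95 -0.26  0.    0.  ]
cyl 2425 res 3.59 case [-456.    98.3] z 55.0 dir case [ 0.276 -0.336  0.9  ] ends [-72.4 -21.6] mid case x [-469.   114.1]
```

Run:
```python
from ik import *
for n in('scene','top','wrist'):
    im,d=snap(n,n+'6.png');P=cloud(n,d)
    for x in place_of(n,'tube_c')[:4]:
        u,v=map(int,x['location']); print(n,x['p'],u,v,im[v,u],np.round(P[v,u]))
    T=P[(P[...,2]>80)&(P[...,2]<125)&(P[...,1]<-200)&(P[...,0]>350)&(P[...,0]<750)&(d>0)]
    print(len(T),np.round(np.unique(np.round(T[:,:2]/40)*40,axis=0,return_counts=True)[0].tolist())[:12].tolist())
im=cv2.imread('pics/scene6.png'); cv2.imwrite('pics/s6c.png',cv2.resize(im[160:380,160:440],None,fx=2.5,fy=2.5))
```

```text
scene 0.97 273 280 [63 59 57] [ 590. -307.   36.]
scene 0.86 379 133 [43 44 43] [600. 162.  76.]
scene 0.67 297 265 [123  20  13] [ 633. -272.  102.]
643 [[400.0, -600.0], [440.0, -600.0], [480.0, -600.0], [520.0, -640.0], [520.0, -600.0], [560.0, -640.0], [600.0, -280.0], [600.0, -240.0], [640.0, -280.0], [640.0, -240.0]]
top 0.9 398 224 [85 80 80] [ 578. -308.   33.]
top 0.79 208 214 [99 93 93] [586. 166.  77.]
top 0.73 380 203 [198 197 204] [ 616. -253.  109.]
top 0.29 205 247 [238 234 231] [509. 177.  38.]
2569 [[360.0, -800.0], [360.0, -760.0], [360.0, -720.0], [400.0, -720.0], [400.0, -680.0], [400.0, -640.0], [400.0, -600.0], [440.0, -600.0], [480.0, -640.0], [480.0, -600.0], [520.0, -640.0], [520.0, -600.0]]
wrist 0.83 472 109 [56 54 57] [ 605. -257.   67.]
wrist 0.59 388 76 [91 90 93] [ 572. -302.   32.]
wrist 0.32 239 130 [255 255  44] [ 565. -474.    2.]
14861 [[400.0, -600.0], [440.0, -600.0], [480.0, -640.0], [480.0, -600.0], [520.0, -640.0], [520.0, -600.0], [560.0, -1280.0], [560.0, -640.0], [600.0, -1280.0], [600.0, -640.0], [600.0, -280.0], [600.0, -240.0]]
```

View pics/s6c.png

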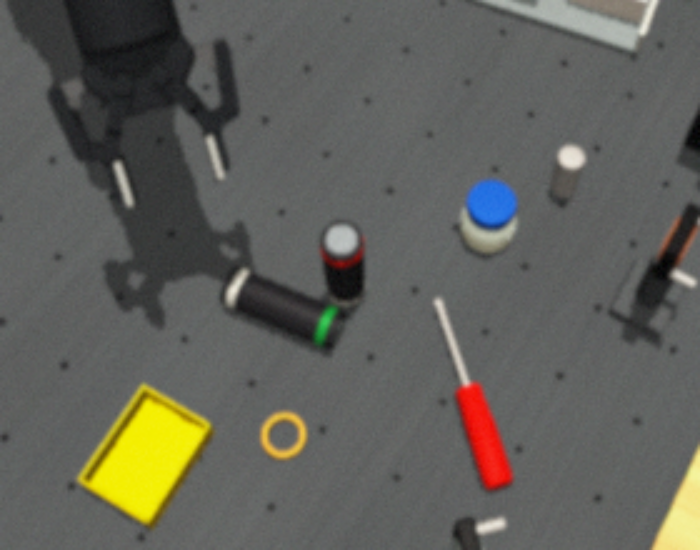

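Run:
```python
from ik import *
im,d=grab_frame('scene'); c0,a0=cyl('scene',d,np.array([622.,-258.5,60]),[0,0,1.]); print(c0)
p,R=tp(622,-258.5,200); go(p,R)
for n in('scene','top'):
    im,d=grab_frame(n); 
    cc,a=cyl(n,d,np.array([568.,-301,18]),np.array([.93,-.37,0])); print(n,np.round(cc),np.round(a,2))
```

```text
cyl 530 res 0.68 case [-432.9   -2.2] z 60.0 dir case [ 0.    -0.001  1.   ] ends [-57.8  52.7] mid case x [-432.9   -2.2]
[ 621.65792428 -257.05064977   60.        ]
rotvec [-0.1243 -0.0028 -0.128 ]
from [ 519.  -325.6  186. ] dp now [-36.4 119.4  35.7] dp after turn [-50.9 108.4  50.1]
cyl 791 res 2.91 case [-467.7   57.9] z 16.0 dir case [-0.498 -0.867  0.006] ends [-57.1  57.5] mid case x [-467.8   57.7]
scene [ 568. -301.   16.] [ 0.94 -0.35  0.01]
cyl 396 res 2.66 case [-471.6   60.2] z 15.9 dir case [-0.279 -0.959  0.056] ends [-43.9  59.1] mid case x [-473.7   52.9]
top [ 566. -305.   16.] [ 0.99 -0.12  0.06]
```

Request:
carry_out(plan=[{"dp": [0, 0, 0], "angular": [-0.062, -0.0014, -0.064]}, {"dp": [0, 0, 0], "angular": [-0.062, -0.0014, -0.064]}, {"dp": [-12.7, 27.1, 12.5], "angular": [0, 0, 0]}, {"dp": [-12.7, 27.1, 12.5], "angular": [0, 0, 0]}, {"dp": [-12.7, 27.1, 12.5], "angular": [0, 0, 0]}, {"dp": [-12.7, 27.1, 12.5], "angular": [0, 0, 0]}, {"dp": [0, 0, 0], "angular": [0, 0, 0]}, {"dp": [0, 0, 0], "angular": [0, 0, 0]}, {"dp": [0, 0, 0], "angular": [0, 0, 0]}])

```text
clock: 30.95
position: [633.0, -265.1, 185.8]
orientation: [-3.141, 0.784, 2.639]
force: [-1.3, -0.5, 0.8]
opening: 0.723
grip_force: 0.0
```

Run:
```python
from ik import *
tubes(dict(b=(622,-259)))
p,R=tp(622,-258,86); go(p,R);print(np.round(read_state()['q'],2))
```

```text
top b 74 [ 625. -260.]
scene b 244 [ 622. -258.]
rotvec [-0.0019 -0.0011 -0.0015]
from [ 632.5 -265.8  186. ] dp now [79.8  1.8 80.6] dp after turn [79.8  1.8 80.5]
[-0.5   0.22 -0.79 -0.23 -0.   -0.  ]
```

Request:
carry_out(plan=[{"dp": [16, 0.4, 16.1], "angular": [0, 0, 0]}, {"dp": [16, 0.4, 16.1], "angular": [0, 0, 0]}, {"dp": [16, 0.4, 16.1], "angular": [0, 0, 0]}, {"dp": [16, 0.4, 16.1], "angular": [0, 0, 0]}, {"dp": [16, 0.2, 16.1], "angular": [0, 0, 0]}, {"dp": [0, 0, 0], "angular": [0, 0, 0]}, {"dp": [0, 0, 0], "angular": [0, 0, 0]}])

```text
clock: 31.63
position: [633.2, -264.3, 71.6]
orientation: [-3.141, 0.782, 2.637]
force: [0.6, 0.1, 0.7]
opening: 0.723
grip_force: 0.0
```

Request:
carry_out(plan=[{"dp": [0, 0, 0], "angular": [0, 0, 0]}, {"dp": [0, 0, 0], "angular": [0, 0, 0]}, {"dp": [0, 0, 0], "angular": [0, 0, 0]}, {"dp": [0, 0, 0], "angular": [0, 0, 0]}, {"dp": [0, 0, 0], "angular": [0, 0, 0]}, {"dp": [0, 0, 0], "angular": [0, 0, 0]}], jaw=0, squeeze=70)

```text
clock: 32.13
position: [635.8, -265.0, 75.3]
orientation: [-3.141, 0.789, 2.638]
force: [-4.1, -0.7, 7.4]
opening: 0.404
grip_force: 69.2
```

Request:
carry_out(plan=[{"dp": [-10, 0, -10], "angular": [0, 0, 0]}, {"dp": [-20, 0, -20], "angular": [0, 0, 0]}, {"dp": [-25, 0, -25], "angular": [0, 0, 0]}, {"dp": [-25, 0, -25], "angular": [0, 0, 0]}, {"dp": [-25, 0, -25], "angular": [0, 0, 0]}, {"dp": [-25, 0, -25], "angular": [0, 0, 0]}, {"dp": [0, 0, 0], "angular": [0, 0, 0]}, {"dp": [0, 0, 0], "angular": [0, 0, 0]}])

```text
clock: 32.8
position: [635.7, -264.4, 260.7]
orientation: [-3.141, 0.791, 2.639]
force: [-0.4, 0.3, -1.4]
opening: 0.401
grip_force: 70.1
```

```bash
cat >> ik.py <<'E'
G['b']=([635.8,-265,75.3],[-3.141,.789,2.638],[622,-258,55])
E
python3 - <<'E'
from ik import *
p,R=place2(*G['b'],0,35,210); go(p,R); s=read_state(); q=s['q']*[1,1,1,1,-1,1]
rv=(Ro.from_euler('xyz',s['orientation']).inv()*R).as_rotvec(); print(rv/18)
for k in(4,10):
    Rk=Ro.from_euler('xyz',s['orientation'])*Ro.from_rotvec(rv*k/18); q,e=IK(s['position'],Rk,120,q); print(np.round(q,2),round(e,1))
print('dp after half',np.round(Rk.inv().apply(p-s['position'])/11,1))
q,e=IK(p,Rk,120,q); print(np.round(q,2),round(e,1)); q,e=IK(p,R,120,q); print(np.round(q,2),round(e,1))
E
```

```text
rotvec [0.0044 1.4545 0.9993]
from [ 635.7 -264.4  260.7] dp now [ 257.6  301.6 -166.4] dp after turn [253.  -49.3 344.3]
[0.00024172 0.08080344 0.05551742]
[-0.52  0.23 -0.28  0.59 -0.04  0.2 ] 0.0
[-0.6   0.6   0.39  1.37 -0.21  0.41] 0.0
dp after half [36.3  9.4 11.1]
[ 0.03  0.23 -0.35  0.86 -0.17  1.05] 0.0
[-0.27  0.56 -0.13  1.29 -0.69  0.99] 0.0
```

Request:
carry_out(plan=[{"dp": [0, 0, 0], "angular": [0, 0.0808, 0.0555]}, {"dp": [0, 0, 0], "angular": [0, 0.0808, 0.0555]}, {"dp": [0, 0, 0], "angular": [0, 0.0808, 0.0555]}, {"dp": [0, 0, 0], "angular": [0, 0.0808, 0.0555]}, {"dp": [0, 0, 0], "angular": [0, 0.0808, 0.0555]}, {"dp": [0, 0, 0], "angular": [0, 0.0808, 0.0555]}, {"dp": [0, 0, 0], "angular": [0, 0.0808, 0.0555]}, {"dp": [0, 0, 0], "angular": [0, 0.0808, 0.0555]}, {"dp": [0, 0, 0], "angular": [0, 0.0808, 0.0555]}, {"dp": [0, 0, 0], "angular": [0, 0.0808, 0.0555]}])

```text
clock: 33.63
position: [634.3, -263.4, 255.3]
orientation: [2.955, -0.097, 2.144]
force: [1.0, 0.2, -0.9]
opening: 0.403
grip_force: 69.9
```

Request:
carry_out(plan=[{"dp": [33.3, 8.6, 10.2], "angular": [0, 0, 0]}, {"dp": [33.3, 8.6, 10.2], "angular": [0, 0, 0]}, {"dp": [33.3, 8.6, 10.2], "angular": [0, 0, 0]}, {"dp": [33.3, 8.6, 10.2], "angular": [0, 0, 0]}, {"dp": [33.3, 8.6, 10.2], "angular": [0, 0, 0]}, {"dp": [33.3, 8.6, 10.2], "angular": [0, 0, 0]}, {"dp": [33.3, 8.6, 10.2], "angular": [0, 0, 0]}, {"dp": [33.3, 8.6, 10.2], "angular": [0, 0, 0]}, {"dp": [33.3, 8.6, 10.2], "angular": [0, 0, 0]}, {"dp": [33.3, 8.6, 10.2], "angular": [0, 0, 0]}])

```text
clock: 34.47
position: [535.0, 78.5, 201.1]
orientation: [2.956, -0.092, 2.146]
force: [0.2, 0.7, -1.2]
opening: 0.404
grip_force: 70.0
```

Request:
carry_out(plan=[{"dp": [33.3, 8.6, 10.2], "angular": [0, 0, 0]}, {"dp": [33.3, 8.6, 10.2], "angular": [0, 0, 0]}, {"dp": [0, 0, 0], "angular": [0, 0.0808, 0.0555]}, {"dp": [0, 0, 0], "angular": [0, 0.0808, 0.0555]}, {"dp": [0, 0, 0], "angular": [0, 0.0808, 0.0555]}, {"dp": [0, 0, 0], "angular": [0, 0.0808, 0.0555]}, {"dp": [0, 0, 0], "angular": [0, 0.0808, 0.0555]}, {"dp": [0, 0, 0], "angular": [0, 0.0808, 0.0555]}, {"dp": [0, 0, 0], "angular": [0, 0.0808, 0.0555]}, {"dp": [0, 0, 0], "angular": [0, 0.0808, 0.0555]}])

```text
clock: 35.3
position: [517.0, 145.0, 191.2]
orientation: [-3.136, -0.791, 1.727]
force: [-0.3, 0.4, -1.2]
opening: 0.408
grip_force: 70.0
```

```bash
python3 -c "
from ik import *
chk('b',0,35,80);print(read_state()['clock'])"
```

```text
pred [ 1.  36.5] 206.9 grip 70.03193378448486 0.407607698776593 F [-0.26864121  0.3900373  -1.19982507]
cyl 20852 res 0.41 case [ 1.  37.4] z 203.3 dir case [-1.    -0.001 -0.013] ends [-51.6  56.9] mid case x [-1.7 37.4]
rotvec [-0.0029 -0.0156 -0.0121]
from [516.3 144.1 189.1] dp now [-89.3   3.7  86.8] dp after turn [-88.    2.4  88.2]
35.35
```

Request:
carry_out(plan=[{"dp": [0, 0, 0], "angular": [-0.003, -0.0156, -0.012]}, {"dp": [-17.4, 0.6, 17.4], "angular": [0, 0, 0]}, {"dp": [-17.4, 0.6, 17.4], "angular": [0, 0, 0]}, {"dp": [-17.4, 0.6, 17.4], "angular": [0, 0, 0]}, {"dp": [-17.4, 0.6, 17.4], "angular": [0, 0, 0]}, {"dp": [-17.4, 0.6, 17.4], "angular": [0, 0, 0]}, {"dp": [0, 0, 0], "angular": [0, 0, 0]}, {"dp": [0, 0, 0], "angular": [0, 0, 0]}])

```text
clock: 36.02
position: [520.8, 144.9, 69.4]
orientation: [3.129, -0.77, 1.75]
force: [0.4, 0.7, -0.6]
opening: 0.404
grip_force: 70.0
```

```bash
python3 -c "
from ik import *
chk('b',0,35,60)"
```

```text
pred [ 0.5 33.2] 84.6 grip 69.98912215232849 0.4040019880499963 F [ 0.44391975  0.67958239 -0.5551955 ]
cyl 20398 res 0.4 case [ 0.5 32.8] z 83.8 dir case [-1.    -0.013  0.014] ends [-52.3  56.3] mid case x [-1.4 32.8]
rotvec [0.0019 0.0119 0.0131]
from [521.6 144.7  70.3] dp now [-17.9  -3.2  18.5] dp after turn [-18.2  -2.9  18.3]
```

Request:
carry_out(plan=[{"dp": [-4, -2, 4], "angular": [0, 0.006, 0.007]}, {"dp": [-4, 0, 4], "angular": [0, 0, 0]}, {"dp": [-4, 0, 4], "angular": [0, 0, 0]}, {"dp": [-4, 0, 4], "angular": [0, 0, 0]}, {"dp": [0, 0, 0], "angular": [0, 0, 0]}, {"dp": [0, 0, 0], "angular": [0, 0, 0]}])

```text
clock: 36.57
position: [519.6, 143.6, 46.5]
orientation: [3.136, -0.777, 1.739]
force: [-1.4, -0.2, -1.0]
opening: 0.403
grip_force: 70.1
```

```bash
python3 -c "
from ik import *
chk('b',0,35,60)"
```

```text
pred [-0.7 34.4] 61.8 grip 70.07136583328247 0.4026668222590529 F [-1.39190335 -0.17177493 -0.99646377]
cyl 23047 res 0.47 case [-0.7 34.6] z 60.2 dir case [-1.    -0.009  0.008] ends [-52.4  56. ] mid case x [-2.4 34.6]
rotvec [0.0019 0.0046 0.004 ]
from [519.7 143.6  46.6] dp now [-0.9 -0.8  2. ] dp after turn [-0.9 -0.8  2. ]
```

Good; release and retreat, then re-measure the fallen green tube.

Request:
carry_out(plan=[{"dp": [-0.5, -0.3, 1], "angular": [0, 0, 0]}, {"dp": [0, 0, 0], "angular": [0, 0, 0]}, {"dp": [0, 0, 0], "angular": [0, 0, 0]}])

```text
clock: 36.87
position: [519.4, 143.9, 46.0]
orientation: [3.135, -0.777, 1.739]
force: [-4.2, -2.9, 4.4]
opening: 0.407
grip_force: 70.6
```

Request:
carry_out(plan=[{"dp": [0, 0, 0], "angular": [0, 0, 0]}, {"dp": [0, 0, 0], "angular": [0, 0, 0]}, {"dp": [0, 0, 0], "angular": [0, 0, 0]}, {"dp": [0, 0, 0], "angular": [0, 0, 0]}, {"dp": [0, 0, -12], "angular": [0, 0, 0]}, {"dp": [0, 0, -20], "angular": [0, 0, 0]}, {"dp": [0, 0, -30], "angular": [0, 0, 0]}, {"dp": [0, 0, -35], "angular": [0, 0, 0]}, {"dp": [0, 0, -35], "angular": [0, 0, 0]}, {"dp": [0, 0, 0], "angular": [0, 0, 0]}], jaw=52)

```text
clock: 37.7
position: [537.3, 48.3, 143.2]
orientation: [3.127, -0.773, 1.742]
force: [1.0, -0.3, -0.1]
opening: 0.61
grip_force: 0.0
```

Run:
```python
from ik import *
im,d=snap('wrist','w7.png'); cyl('wrist',d,cw(0,35,60),-ex); cyl('wrist',d,cw(0,-40,60),-ex)
for n in('scene','top'):
    im,d=snap(n,n+'7.png'); P=cloud(n,d)
    q=(P[...,2]>8)&(P[...,2]<45)&(np.hypot(P[...,0]-568,P[...,1]+301)<90)&(d>0)
    A=P[q]; print(n,len(A),cv2.minAreaRect(A[:,:2].astype(np.float32)),np.percentile(A[:,2],[5,50,95]))
    c,e,ang=cv2.minAreaRect(A[:,:2].astype(np.float32)); B=np.array(cv2.boxPoints((c,e,ang))); ed=B[1]-B[0] if np.linalg.norm(B[1]-B[0])>np.linalg.norm(B[2]-B[1]) else B[2]-B[1]; a=np.r_[ed/np.linalg.norm(ed),0]
    cc,a=cyl(n,d,np.r_[c,18],a); print(np.round(cc,1),np.round(a,3))
    g=im.astype(int); m=q&(g[...,1]>g[...,0]+30)&(g[...,1]>g[...,2]+30); print('green',m.sum(),P[m].mean(0) if m.any() else '')
```

```text
cyl 6026 res 0.47 case [-0.  36.1] z 57.5 dir case [-1.    -0.001 -0.003] ends [-54.4  54.7] mid case x [-0.2 36.1]
cyl 6043 res 0.48 case [  0.  -38.7] z 57.4 dir case [-1.    -0.005 -0.004] ends [-54.6  54.5] mid case x [  0.  -38.7]
scene 823 ((588.4085693359375, -307.7943420410156), (110.6407699584961, 35.762630462646484), 9.01832103729248) [18.69048799 32.18338554 36.62907098]
cyl 974 res 1.09 case [-477.3   38.8] z 16.8 dir case [-0.008 -1.    -0.003] ends [-55.   57.5] mid case x [-477.3   37.5]
[ 588.4 -307.5   16.8] [ 0.988  0.153 -0.003]
green 67 [ 631.76661154 -304.98724668   31.85749616]
top 615 ((580.8057250976562, -311.8143310546875), (129.6455841064453, 59.337562561035156), 24.04334831237793) [22.0807355  33.15530044 39.04119915]
cyl 689 res 2.26 case [-479.5   47.2] z 17.6 dir case [ 0.084 -0.996 -0.003] ends [-57.4  57.9] mid case x [-479.5   46.9]
[ 580.4 -311.    17.6] [ 0.97   0.244 -0.003]
green 42 [ 630.7699949  -300.65957605   33.54824199]
```

```bash
cat >> ik.py <<'E'
def lying(c0=(588,-308)):
    for n in('scene','top','scene'):
        im,d=grab_frame(n); P=cloud(n,d)
        q=(P[...,2]>18)&(P[...,2]<45)&(np.hypot(P[...,0]-c0[0],P[...,1]-c0[1])<90)&(d>0)
        A=P[q][:,:2].astype(np.float32); c,e,ang=cv2.minAreaRect(A)
        l=cv2.fitLine(A,cv2.DIST_HUBER,0,.01,.01).ravel()
        cc,a=cyl(n,d,np.r_[l[2:],18],np.r_[l[:2],0]); print(n,len(A),np.round(c,1),np.round(e,1),'cyl',np.round(cc,1),np.round(a,3))
        g=im.astype(int); m=q&(g[...,1]>g[...,0]+30)&(g[...,1]>g[...,2]+30); print('green',np.round(P[m].mean(0)) if m.any() else '')
    s=read_state(); print(s['clock'],s['position'])
E
python3 -c "
from ik import *
lying()"
```

```text
cyl 1060 res 1.52 case [-477.9   36.6] z 16.4 dir case [-0.014 -1.    -0.004] ends [-56.7  57.2] mid case x [-477.9   36.3]
scene 790 [ 588.1 -307.4] [110.9  36.7] cyl [ 590.6 -307.7   16.4] [ 0.989  0.148 -0.004]
green [ 632. -306.   32.]
cyl 737 res 1.65 case [-478.4   40.2] z 17.7 dir case [-0.012 -1.    -0.001] ends [-57.2  55.6] mid case x [-478.4   41. ]
top 601 [ 588.4 -308.9] [110.9  35.8] cyl [ 587.1 -308.8   17.7] [ 0.989  0.15  -0.001]
green [ 631. -301.   33.]
cyl 1073 res 1.52 case [-478.    36.5] z 16.3 dir case [-0.011 -1.    -0.002] ends [-56.8  57. ] mid case x [-478.    36.4]
scene 793 [ 588.4 -307.9] [111.   36.4] cyl [ 590.7 -307.8   16.3] [ 0.989  0.151 -0.002]
green [ 632. -305.   32.]
38.0 [533.34813611  53.61467244 138.87597804]
```

Run:
```python
from ik import *
R=down(188.6); p=np.array([620.9,-303.5,140]); s=read_state()
p1=np.array([533.3,53.6,230]); go(p1,R); 
rv=(Ro.from_euler('xyz',s['orientation']).inv()*R).as_rotvec(); print(np.linalg.norm(rv))
print('then',np.round(R.inv().apply(p-p1),1))
for pp in(p1,p,p-[0,0,136]): print(np.round(IK(pp,R)[0],2),round(IK(pp,R)[1],1))
```

```text
rotvec [ 0.6049 -0.6095 -1.4687]
from [533.3  53.6 138.9] dp now [ 64.    0.2 -64.9] dp after turn [  0.   -0.  -91.1]
1.701336700282737
then [ -33.2 -366.2   90. ]
[-0.04  0.31 -0.12  1.13 -0.   -0.19] 0.0
[-0.56  0.67  0.22  1.12 -0.   -0.71] 0.0
[-0.56  0.79  0.07  0.85 -0.   -0.71] 0.0
```

Request:
carry_out(plan=[{"dp": [21.3, 0, -21.6], "angular": [0, 0, 0]}, {"dp": [21.3, 0, -21.6], "angular": [0, 0, 0]}, {"dp": [21.3, 0, -21.6], "angular": [0, 0, 0]}, {"dp": [0, 0, 0], "angular": [0.0403, -0.0406, -0.0979]}, {"dp": [0, 0, 0], "angular": [0.0403, -0.0406, -0.0979]}, {"dp": [0, 0, 0], "angular": [0.0403, -0.0406, -0.0979]}, {"dp": [0, 0, 0], "angular": [0.0403, -0.0406, -0.0979]}, {"dp": [0, 0, 0], "angular": [0.0403, -0.0406, -0.0979]}, {"dp": [0, 0, 0], "angular": [0.0403, -0.0406, -0.0979]}, {"dp": [0, 0, 0], "angular": [0.0403, -0.0406, -0.0979]}], jaw=62)

```text
clock: 38.83
position: [533.5, 53.4, 229.9]
orientation: [2.965, -0.409, 2.537]
force: [0.3, -0.1, 0.0]
opening: 0.725
grip_force: 0.0
```

Request:
carry_out(plan=[{"dp": [0, 0, 0], "angular": [0.0403, -0.0406, -0.0979]}, {"dp": [0, 0, 0], "angular": [0.0403, -0.0406, -0.0979]}, {"dp": [0, 0, 0], "angular": [0.0403, -0.0406, -0.0979]}, {"dp": [0, 0, 0], "angular": [0.0403, -0.0406, -0.0979]}, {"dp": [0, 0, 0], "angular": [0.0403, -0.0406, -0.0979]}, {"dp": [0, 0, 0], "angular": [0.0403, -0.0406, -0.0979]}, {"dp": [0, 0, 0], "angular": [0.0403, -0.0406, -0.0979]}, {"dp": [0, 0, 0], "angular": [0.0403, -0.0406, -0.0979]}, {"dp": [0, 0, 0], "angular": [0, 0, 0]}])

```text
clock: 39.58
position: [532.1, 54.4, 230.5]
orientation: [-3.14, 0.002, -2.986]
force: [0.0, 0.3, 0.2]
opening: 0.725
grip_force: 0.0
```

Request:
carry_out(plan=[{"dp": [-3.3, -36.6, 9], "angular": [0, 0, 0]}, {"dp": [-3.3, -36.6, 9], "angular": [0, 0, 0]}, {"dp": [-3.3, -36.6, 9], "angular": [0, 0, 0]}, {"dp": [-3.3, -36.6, 9], "angular": [0, 0, 0]}, {"dp": [-3.3, -36.6, 9], "angular": [0, 0, 0]}, {"dp": [-3.3, -36.6, 9], "angular": [0, 0, 0]}, {"dp": [-3.3, -36.6, 9], "angular": [0, 0, 0]}, {"dp": [-3.3, -36.6, 9], "angular": [0, 0, 0]}, {"dp": [-3.3, -36.6, 9], "angular": [0, 0, 0]}, {"dp": [-3.3, -36.6, 9], "angular": [0, 0, 0]}])

```text
clock: 40.42
position: [620.6, -305.8, 139.3]
orientation: [3.139, 0.0, -2.996]
force: [0.5, 0.7, -0.0]
opening: 0.725
grip_force: 0.0
```

Run:
```python
from ik import *
lying(); im,d=snap('wrist','w8.png'); c,a=cyl('wrist',d,np.array([588.3,-308.4,18]),np.array([.989,.15,0])); print(c,a)
go([620.9,-303.5,4],down(188.6))
```

```text
cyl 825 res 2.56 case [-481.2   28.7] z 13.5 dir case [ 0.062 -0.996  0.063] ends [-57.2  56.6] mid case x [-481.3   29. ]
scene 472 [ 588.2 -307.5] [111.   36.3] cyl [ 598.9 -309.7   13.5] [0.973 0.222 0.063]
green [ 632. -305.   32.]Traceback (most recent call last):
  File "<stdin>", line 2, in <module>
  File "ik.py", line 58, in lying
    l=cv2.fitLine(A,cv2.DIST_HUBER,0,.01,.01).ravel()
      ~~~~~~~~~~~^^^^^^^^^^^^^^^^^^^^^^^^^^^^
cv2.error: OpenCV(4.12.0) /io/opencv/modules/imgproc/src/linefit.cpp:50: error: (-215:Assertion failed) count > 0 in function 'fitLine2D_wods'
```

Run:
```python
from ik import *
im,d=snap('wrist','w8.png'); c,a=cyl('wrist',d,np.array([588.3,-308.4,18]),np.array([.989,.15,0])); print(c,a)
go([620.9,-303.5,4],down(188.6))
```

```text
cyl 7145 res 0.45 case [-475.6   39. ] z 18.0 dir case [-0.009 -1.     0.001] ends [-57.4  53.2] mid case x [-475.6   41.1]
[ 587.90952631 -305.82547681   18.03433194] [9.88310058e-01 1.52454991e-01 8.39330548e-04]
rotvec [ 0.0031 -0.0012 -0.0074]
from [ 619.9 -306.5  138. ] dp now [ -1.6   2.4 134. ] dp after turn [ -1.5   2.8 134. ]
```

View pics/w8.png

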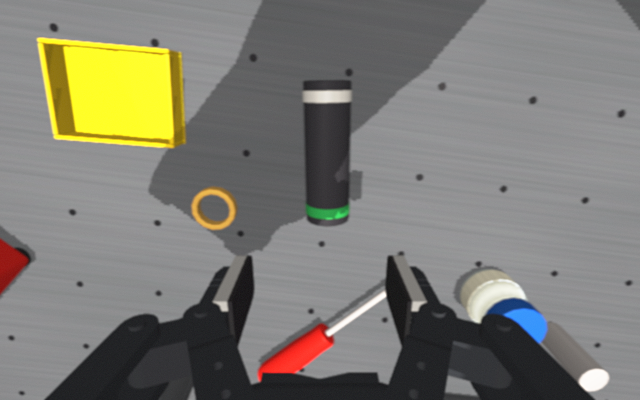

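Run:
```python
from ik import *
print(w('scene',(335,280),z=3), w('wrist',(388,290),z=3))
go([620.9,-302.5,4],down(188.6))
```

```text
[ 699.3603582  -222.13956957    3.        ] [ 713.1385045  -225.84043594    3.        ]
rotvec [ 0.0031 -0.0012 -0.0074]
from [ 619.9 -306.5  138. ] dp now [ -1.8   3.4 134. ] dp after turn [ -1.6   3.8 134. ]
```

Clear of the driver. Descend and grip.

Request:
carry_out(plan=[{"dp": [-1.6, 3.5, 25], "angular": [0.002, -0.001, -0.006]}, {"dp": [0, 0, 28], "angular": [0, 0, 0]}, {"dp": [0, 0, 28], "angular": [0, 0, 0]}, {"dp": [0, 0, 25], "angular": [0, 0, 0]}, {"dp": [0, 0, 14], "angular": [0, 0, 0]}, {"dp": [0, 0, 8], "angular": [0, 0, 0]}, {"dp": [0, 0, 0], "angular": [0, 0, 0]}, {"dp": [0, 0, 0], "angular": [0, 0, 0]}])

```text
clock: 41.23
position: [622.4, -300.5, 13.4]
orientation: [-3.14, 0.002, -2.987]
force: [-0.9, -0.9, 0.3]
opening: 0.73
grip_force: 0.0
```

Run:
```python
from ik import *
go([620.9,-302.5,4],down(188.6)); s=read_state(); print(s['force'])
```

```text
rotvec [-0.0019  0.0025  0.0044]
from [ 622.4 -300.5   13.4] dp now [ 1.8 -1.7  9.4] dp after turn [ 1.8 -1.8  9.4]
[-0.90049937 -0.90492677  0.2827449 ]
```

Request:
carry_out(plan=[{"dp": [1, -1, 4], "angular": [0, 0, 0]}, {"dp": [0, 0, 3], "angular": [0, 0, 0]}, {"dp": [0, 0, 0], "angular": [0, 0, 0]}, {"dp": [0, 0, 0], "angular": [0, 0, 0]}])

```text
clock: 41.57
position: [621.5, -302.4, 6.4]
orientation: [-3.139, 0.003, -2.987]
force: [-1.0, 0.0, 0.0]
opening: 0.723
grip_force: 0.0
```

Request:
carry_out(plan=[{"dp": [0, 0, 0], "angular": [0, 0, 0]}, {"dp": [0, 0, 0], "angular": [0, 0, 0]}, {"dp": [0, 0, 0], "angular": [0, 0, 0]}, {"dp": [0, 0, 0], "angular": [0, 0, 0]}, {"dp": [0, 0, 0], "angular": [0, 0, 0]}, {"dp": [0, 0, 0], "angular": [0, 0, 0]}], jaw=0, squeeze=70)

```text
clock: 42.07
position: [621.8, -302.6, 6.7]
orientation: [-3.138, 0.003, -2.987]
force: [-1.2, -0.6, 5.6]
opening: 0.398
grip_force: 69.4
```

Request:
carry_out(plan=[{"dp": [0, 0, -10], "angular": [0, 0, 0]}, {"dp": [0, 0, -20], "angular": [0, 0, 0]}, {"dp": [0, 0, -38], "angular": [0, 0, 0]}, {"dp": [0, 0, -38], "angular": [0, 0, 0]}, {"dp": [0, 0, -38], "angular": [0, 0, 0]}, {"dp": [0, 0, -38], "angular": [0, 0, 0]}, {"dp": [0, 0, -38], "angular": [0, 0, 0]}, {"dp": [0, 0, 0], "angular": [0, 0, 0]}, {"dp": [0, 0, 0], "angular": [0, 0, 0]}])

```text
clock: 42.82
position: [621.9, -302.4, 229.0]
orientation: [-3.136, 0.006, -2.987]
force: [0.8, -0.0, -2.0]
opening: 0.397
grip_force: 69.9
```

```bash
cat >> ik.py <<'E'
GE=np.array([.9885,.151,0])
G['c']=None
def placec(pg,og,tube,sx,sy,z):
    Rg=Ro.from_euler('xyz',og); u=Rg.inv().apply(GE); ct=Rg.inv().apply(np.array(tube)-pg)
    _,R=place(Rg,u,sx,sy,z,0); return cw(sx,sy,z)-R.apply(ct),R
E
python3 - <<'E'
from ik import *
s=read_state(); print(s['position'],s['orientation'],np.round(s['q'],2))
im,d=grab_frame('wrist'); cyl('wrist',d,s['position']+np.array([-33,-5,10]),GE)
E
```

```text
[ 621.87802215 -302.39296172  228.99645568] [-3.13585866  0.00623962 -2.98673199] [-0.56  0.62  0.36  1.3  -0.   -0.71]
cyl 24961 res 0.36 case [-477.2   38.3] z 236.9 dir case [-0.003 -1.     0.006] ends [-56.9  50.8] mid case x [-477.1   41.3]
```

```bash
cat >> ik.py <<'E'
G['c']=(np.array([621.88,-302.39,229.0]),[-3.1359,.0062,-2.9867],np.array([587,-307.5,238]))
def place2(pg,og,tube,sx,sy,z,_p=place2):
    return placec(pg,og,tube,sx,sy,z) if og[2]<-2 else _p(pg,og,tube,sx,sy,z)
E
python3 - <<'E'
from ik import *
p,R=place2(*G['c'],0,110,210); go(p,R); s=read_state()
rv=(Ro.from_euler('xyz',s['orientation']).inv()*R).as_rotvec()
print(p,R.as_euler('xyz'),np.linalg.norm(rv))
Rk=Ro.from_euler('xyz',s['orientation'])*Ro.from_rotvec(rv*.5)
print(np.round(IK(p,Rk)[0],2),np.round(IK(p,R)[0],2),IK(p,R)[1], np.round(Rk.inv().apply(p-s['position']),1))
E
```

```text
rotvec [4.9000e-03 1.0000e-04 1.5616e+00]
from [ 620.9 -301.8  226.5] dp now [107.8 440.9  23.8] dp after turn [ 442.  -103.7   22.8]
[446.41819614 117.20005207 200.99891821] [-3.14159265  0.00621873  1.7347372 ] 1.5616296848112337
[ 0.1   0.19 -0.37  1.01  0.01  0.73] [ 0.1   0.19 -0.37  1.01  0.01  1.51] 7.333463496354611e-14 [387.  237.4  22.9]
```

Request:
carry_out(plan=[{"dp": [0, 0, 0], "angular": [0, 0, 0.1115]}, {"dp": [0, 0, 0], "angular": [0, 0, 0.1115]}, {"dp": [0, 0, 0], "angular": [0, 0, 0.1115]}, {"dp": [0, 0, 0], "angular": [0, 0, 0.1115]}, {"dp": [0, 0, 0], "angular": [0, 0, 0.1115]}, {"dp": [0, 0, 0], "angular": [0, 0, 0.1115]}, {"dp": [0, 0, 0], "angular": [0, 0, 0.1115]}, {"dp": [0, 0, 0], "angular": [0, 0, 0.1115]}, {"dp": [0, 0, 0], "angular": [0, 0, 0.1115]}, {"dp": [0, 0, 0], "angular": [0, 0, 0.1115]}])

```text
clock: 43.7
position: [619.7, -301.1, 223.5]
orientation: [-3.141, -0.0, 2.176]
force: [0.1, 1.1, -1.8]
opening: 0.393
grip_force: 70.0
```

Request:
carry_out(plan=[{"dp": [0, 0, 0], "angular": [0, 0, 0.1115]}, {"dp": [0, 0, 0], "angular": [0, 0, 0.1115]}, {"dp": [0, 0, 0], "angular": [0, 0, 0.1115]}, {"dp": [0, 0, 0], "angular": [0, 0, 0.1115]}, {"dp": [36.8, -8.6, 0], "angular": [0, 0, 0]}, {"dp": [36.8, -8.6, 0], "angular": [0, 0, 0]}, {"dp": [36.8, -8.6, 0], "angular": [0, 0, 0]}, {"dp": [36.8, -8.6, 0], "angular": [0, 0, 0]}, {"dp": [36.8, -8.6, 0], "angular": [0, 0, 0]}, {"dp": [36.8, -8.6, 0], "angular": [0, 0, 0]}])

```text
clock: 44.53
position: [531.3, -90.5, 223.2]
orientation: [-3.141, 0.001, 1.735]
force: [1.3, 0.9, -0.7]
opening: 0.396
grip_force: 70.0
```

Request:
carry_out(plan=[{"dp": [36.8, -8.6, 0], "angular": [0, 0, 0]}, {"dp": [36.8, -8.6, 0], "angular": [0, 0, 0]}, {"dp": [36.8, -8.6, 0], "angular": [0, 0, 0]}, {"dp": [36.8, -8.6, 0], "angular": [0, 0, 0]}, {"dp": [36.8, -8.6, 0], "angular": [0, 0, 0]}, {"dp": [36.8, -8.6, 0], "angular": [0, 0, 0]}, {"dp": [0, 0, 0], "angular": [0, 0, 0]}, {"dp": [0, 0, 0], "angular": [0, 0, 0]}, {"dp": [0, 0, 0], "angular": [0, 0, 0]}])

```text
clock: 45.28
position: [445.8, 116.9, 223.5]
orientation: [3.141, 0.003, 1.736]
force: [0.3, -0.3, -1.5]
opening: 0.396
grip_force: 70.0
```

```bash
python3 -c "
from ik import *
chk('c',0,110,80)"
```

```text
pred [ -0.3 110.7] 232.6 grip 70.04940032958984 0.3961331605432425 F [ 0.30756942 -0.27449706 -1.46392526]
cyl 24652 res 0.36 case [ -0.3 111.3] z 234.1 dir case [-1.    -0.007  0.004] ends [-52.5  55.2] mid case x [ -1.6 111.3]
rotvec [ 0.0008 -0.0033  0.0002]
from [446.3 116.3 223.7] dp now [  1.3   0.2 152.7] dp after turn [  1.8   0.3 152.7]
```

Request:
carry_out(plan=[{"dp": [1.2, 0.6, 30], "angular": [0, 0, 0]}, {"dp": [0, 0, 30], "angular": [0, 0, 0]}, {"dp": [0, 0, 30], "angular": [0, 0, 0]}, {"dp": [0, 0, 30], "angular": [0, 0, 0]}, {"dp": [0, 0, 28], "angular": [0, 0, 0]}, {"dp": [0, 0, 0], "angular": [0, 0, 0]}, {"dp": [0, 0, 0], "angular": [0, 0, 0]}])

```text
clock: 45.92
position: [446.5, 116.8, 75.8]
orientation: [-3.14, 0.003, 1.733]
force: [-0.8, -0.3, -1.6]
opening: 0.395
grip_force: 70.2
```

```bash
python3 -c "
from ik import *
chk('c',0,110,60)"
```

```text
pred [ -0.5 110. ] 84.9 grip 70.16501426696777 0.3947922880694199 F [-0.76359329 -0.28047715 -1.63292628]
cyl 24556 res 0.36 case [ -0.5 109.7] z 87.5 dir case [-1.    -0.005  0.003] ends [-53.2  54.5] mid case x [ -1.1 109.7]
rotvec [ 0.0018 -0.0035 -0.0009]
from [447.8 117.1  77.1] dp now [ 0.4 -1.4 26.1] dp after turn [ 0.5 -1.3 26.1]
```

Request:
carry_out(plan=[{"dp": [0.5, -0.5, 7], "angular": [0, 0, 0]}, {"dp": [0, 0, 6], "angular": [0, 0, 0]}, {"dp": [0, 0, 6], "angular": [0, 0, 0]}, {"dp": [0, 0, 5], "angular": [0, 0, 0]}, {"dp": [0, 0, 0], "angular": [0, 0, 0]}, {"dp": [0, 0, 0], "angular": [0, 0, 0]}])

```text
clock: 46.47
position: [446.7, 118.3, 52.4]
orientation: [3.14, 0.003, 1.735]
force: [0.2, -0.3, -2.1]
opening: 0.396
grip_force: 70.2
```

```bash
python3 -c "
from ik import *
chk('c',0,110,60)"
```

```text
pred [  1.  109.6] 61.5 grip 70.16460299491882 0.3964393946673992 F [ 0.18463202 -0.25217044 -2.08938674]
cyl 28371 res 0.43 case [  1.  110.3] z 62.9 dir case [-1.    -0.006  0.004] ends [-53.   54.5] mid case x [  0.2 110.3]
rotvec [ 0.0024 -0.0036  0.0008]
from [446.9 118.3  52.6] dp now [-1.  -0.7  1.6] dp after turn [-1.  -0.7  1.6]
```

Request:
carry_out(plan=[{"dp": [0, 0, 1], "angular": [0, 0, 0]}, {"dp": [0, 0, 1], "angular": [0, 0, 0]}, {"dp": [0, 0, 0.5], "angular": [0, 0, 0]}, {"dp": [0, 0, 0], "angular": [0, 0, 0]}, {"dp": [0, 0, 0], "angular": [0, 0, 0]}])

```text
clock: 46.93
position: [447.0, 118.2, 50.1]
orientation: [3.139, 0.003, 1.735]
force: [1.0, 0.1, -0.7]
opening: 0.396
grip_force: 70.2
```

Request:
carry_out(plan=[{"dp": [0, 0, 0], "angular": [0, 0, 0]}, {"dp": [0, 0, 0], "angular": [0, 0, 0]}, {"dp": [0, 0, 0], "angular": [0, 0, 0]}, {"dp": [0, 0, 0], "angular": [0, 0, 0]}, {"dp": [0, 0, -12], "angular": [0, 0, 0]}, {"dp": [0, 0, -25], "angular": [0, 0, 0]}, {"dp": [0, 0, -35], "angular": [0, 0, 0]}, {"dp": [0, 0, -35], "angular": [0, 0, 0]}, {"dp": [0, 0, -35], "angular": [0, 0, 0]}, {"dp": [0, 0, -35], "angular": [0, 0, 0]}], jaw=52)

```text
clock: 47.77
position: [446.0, 118.6, 229.0]
orientation: [3.139, 0.003, 1.735]
force: [1.7, 0.7, -1.1]
opening: 0.605
grip_force: 0.0
```

Run:
```python
from ik import *
n='wrist'; im,d=snap(n,'w9.png')
for y in(-40,35,110): 
    try: cyl(n,d,cw(0,y,60),-ex)
    except Exception as e: print(y,e)
im,d=grab_frame('top')
for y in(-40,35,110): cyl('top',d,cw(0,y,60),-ex)
for x in place_of('scene','cover_handle')[:2]: print(x)
grab_frame('scene')
for x in place_of('scene','cover_handle')[:2]: print(x['p'],w('scene',x['location'],z=229))
s=read_state(); print(s['clock'],np.round(s['position'],1),np.round(s['q'],2))
p=np.array([527.5,301.5,290]); go(p,down(189.3));
```

```text
cyl 5472 res 0.54 case [  0.  -43.8] z 66.5 dir case [-1.    -0.011  0.001] ends [-53.5  54.9] mid case x [ -0.7 -43.8]
cyl 5471 res 0.52 case [ 0.  31.1] z 65.9 dir case [-1.    -0.01   0.001] ends [-53.3  54.9] mid case x [-0.8 31.1]
cyl 5481 res 0.5 case [ -0. 106.] z 65.3 dir case [-1.    -0.008 -0.   ] ends [-53.9  54.2] mid case x [-1.00e-01  1.06e+02]
cyl 710 res 1.58 case [  0.  -40.1] z 60.0 dir case [-1.     0.004  0.004] ends [-51.2  57.6] mid case x [ -3.2 -40.1]
cyl 353 res 1.55 case [ 0. 34.] z 60.5 dir case [-1.     0.025 -0.002] ends [ 0.3 57.8] mid case x [-29.1  34.7]
cyl 362 res 1.49 case [  0.  111.3] z 59.2 dir case [-0.999 -0.039  0.022] ends [-51.2  57.2] mid case x [ -3.  111.2]
{'location': [384.5, 46.1], 'p': 0.74}
{'location': [216.6, 344.3], 'p': 0.15}
0.8 [522.78262933 299.04588758 229.        ]
0.3 [521.61238879  14.68892465 229.        ]
48.0167 [446.2 118.6 226.8] [ 0.1   0.17 -0.32  1.07 -0.    1.51]
rotvec [-2.0000e-04  3.9000e-03 -1.5685e+00]
from [446.2 118.6 226.8] dp now [166.9 110.3 -63.4] dp after turn [-109.7  167.3  -63.2]
```

View pics/w9.png

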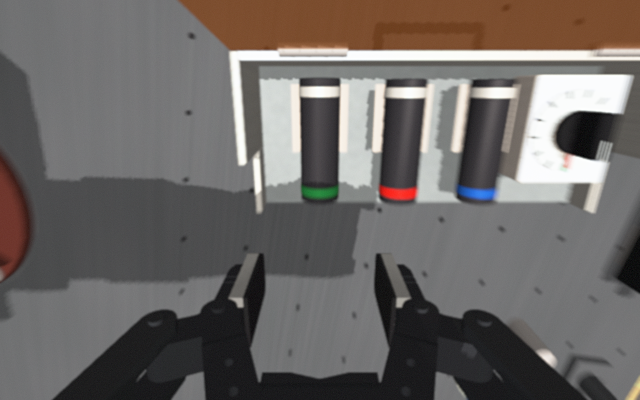

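Request:
carry_out(plan=[{"dp": [0, 0, -21], "angular": [0, 0, -0.112]}, {"dp": [0, 0, -21], "angular": [0, 0, -0.112]}, {"dp": [0, 0, -21], "angular": [0, 0, -0.112]}, {"dp": [0, 0, -21], "angular": [0, 0, -0.112]}, {"dp": [0, 0, 0], "angular": [0, 0, -0.112]}, {"dp": [0, 0, 0], "angular": [0, 0, -0.112]}, {"dp": [0, 0, 0], "angular": [0, 0, -0.112]}, {"dp": [0, 0, 0], "angular": [0, 0, -0.112]}, {"dp": [0, 0, 0], "angular": [0, 0, -0.112]}, {"dp": [0, 0, 0], "angular": [0, 0, -0.112]}], jaw=32)

```text
clock: 48.85
position: [445.5, 118.7, 309.4]
orientation: [-3.139, 0.0, 2.861]
force: [-1.1, -0.7, -0.3]
opening: 0.375
grip_force: 0.0
```

Request:
carry_out(plan=[{"dp": [0, 0, 0], "angular": [0, 0, -0.112]}, {"dp": [0, 0, 0], "angular": [0, 0, -0.112]}, {"dp": [0, 0, 0], "angular": [0, 0, -0.112]}, {"dp": [0, 0, 0], "angular": [0, 0, -0.112]}, {"dp": [-18.3, 27.9, 0], "angular": [0, 0, 0]}, {"dp": [-18.3, 27.9, 0], "angular": [0, 0, 0]}, {"dp": [-18.3, 27.9, 0], "angular": [0, 0, 0]}, {"dp": [-18.3, 27.9, 0], "angular": [0, 0, 0]}, {"dp": [-18.3, 27.9, 0], "angular": [0, 0, 0]}, {"dp": [-18.3, 27.9, 0], "angular": [0, 0, 0]}])

```text
clock: 49.68
position: [527.4, 303.0, 308.8]
orientation: [-3.138, -0.0, -2.98]
force: [0.7, -0.3, -0.1]
opening: 0.374
grip_force: 0.0
```

Run:
```python
from ik import *
im,d=grab_frame('wrist'); P=cloud('wrist',d)
q=(abs(P[...,2]-230)<25)&(np.hypot(P[...,0]-527.5,P[...,1]-301.5)<65)&(d>0)&(im.max(2)<70); A=P[q]
print(len(A), cv2.minAreaRect(A[:,:2].astype(np.float32)) if len(A) else '',np.percentile(A[:,2],[5,50,95]) if len(A) else '')
go([527.5,301.5,211],down(189.3))
```

```text
1728 ((530.2899780273438, 294.46240234375), (109.57925415039062, 30.80155372619629), 9.580046653747559) [228.6271884  231.01259217 234.05004812]
rotvec [-0.0013 -0.0006  0.0014]
from [528.9 307.5 307.3] dp now [ 2.3 -5.6 96.3] dp after turn [ 2.3 -5.7 96.3]
```

Request:
carry_out(plan=[{"dp": [2, -4, 10], "angular": [0, 0, 0]}, {"dp": [0, 0, 28], "angular": [0, 0, 0]}, {"dp": [0, 0, 20], "angular": [0, 0, 0]}, {"dp": [0, 0, 0], "angular": [0, 0, 0]}, {"dp": [0, 0, 0], "angular": [0, 0, 0]}])

```text
clock: 50.15
position: [525.3, 296.8, 251.2]
orientation: [-3.138, -0.002, -2.98]
force: [-0.2, -0.1, 0.7]
opening: 0.376
grip_force: 0.0
```

Run:
```python
from ik import *
s=read_state(); im,d=snap('wrist','w10.png'); P=cloud('wrist',d)
X=(P-C)@ex; Y=(P-C)@ey
q=(abs(P[...,2]-231)<15)&(abs(Y)<40)&(X>110)&(X<160)&(d>0)&(im.max(2)<70); print(q.sum(),np.percentile(X[q],[2,50,98]) if q.any() else '')
print('tcp case',case(s['position']),s['position']); go([527.7,302.5,211],down(189.3))
```

```text
2136 [128.84574127 132.79825863 137.15497783]
tcp case [129.25783048   3.36051225] [525.29753058 296.81054962 251.18208534]
rotvec [-0.0029  0.0011 -0.0007]
from [526.2 297.1 252.7] dp now [-2.3  5.2 41.7] dp after turn [-2.3  5.1 41.7]
```

Request:
carry_out(plan=[{"dp": [-1, 3.5, 10], "angular": [0, 0, 0]}, {"dp": [0, 0, 16], "angular": [0, 0, 0]}, {"dp": [0, 0, 14], "angular": [0, 0, 0]}, {"dp": [0, 0, 0], "angular": [0, 0, 0]}, {"dp": [0, 0, 0], "angular": [0, 0, 0]}])

```text
clock: 50.62
position: [526.9, 301.0, 213.0]
orientation: [-3.139, 0.002, -2.98]
force: [-0.9, -0.8, 0.5]
opening: 0.37
grip_force: 0.0
```

Request:
carry_out(plan=[{"dp": [0, 0, 0], "angular": [0, 0, 0]}, {"dp": [0, 0, 0], "angular": [0, 0, 0]}, {"dp": [0, 0, 0], "angular": [0, 0, 0]}, {"dp": [0, 0, 0], "angular": [0, 0, 0]}, {"dp": [0, 0, 0], "angular": [0, 0, 0]}], jaw=0, squeeze=50)

```text
clock: 51.03
position: [527.6, 301.2, 214.1]
orientation: [-3.14, 0.005, -2.98]
force: [-1.1, -0.2, 6.4]
opening: 0.095
grip_force: 49.2
```

Request:
carry_out(plan=[{"dp": [0, -13.1, -5.2], "angular": [0, 0, 0]}, {"dp": [0, -13.6, -3.9], "angular": [0, 0, 0]}, {"dp": [0, -13.8, -2.5], "angular": [0, 0, 0]}, {"dp": [0, -14.1, -1.1], "angular": [0, 0, 0]}, {"dp": [0, -14.1, 0.3], "angular": [0, 0, 0]}, {"dp": [0, -14, 1.7], "angular": [0, 0, 0]}])

```text
clock: 51.53
position: [541.3, 219.0, 224.7]
orientation: [-3.14, 0.005, -2.979]
force: [3.5, 4.9, 1.9]
opening: 0.09
grip_force: 52.4
```

Request:
carry_out(plan=[{"dp": [0, -13.7, 3], "angular": [0, 0, 0]}, {"dp": [0, -13.4, 4.5], "angular": [0, 0, 0]}, {"dp": [0, -12.9, 5.7], "angular": [0, 0, 0]}, {"dp": [0, -12.2, 7.1], "angular": [0, 0, 0]}, {"dp": [0, -11.4, 8.2], "angular": [0, 0, 0]}, {"dp": [0, -10.6, 9.3], "angular": [0, 0, 0]}])

```text
clock: 52.03
position: [553.4, 144.7, 186.2]
orientation: [-3.139, 0.005, -2.98]
force: [5.9, 4.3, 1.0]
opening: 0.096
grip_force: 53.2
```

Request:
carry_out(plan=[{"dp": [0, -9.6, 10.3], "angular": [0, 0, 0]}, {"dp": [0, -8.6, 11.2], "angular": [0, 0, 0]}, {"dp": [0, -7.3, 12], "angular": [0, 0, 0]}, {"dp": [0, -6.2, 12.7], "angular": [0, 0, 0]}, {"dp": [0, -3.5, 8], "angular": [0, 0, 0]}, {"dp": [0, 0, 0], "angular": [0, 0, 0]}, {"dp": [0, 0, 0], "angular": [0, 0, 0]}])

```text
clock: 52.62
position: [559.1, 110.3, 131.0]
orientation: [-3.139, 0.003, -2.981]
force: [8.9, 2.3, -3.1]
opening: 0.094
grip_force: 53.3
```

Request:
carry_out(plan=[{"dp": [0, -0.5, 3], "angular": [0, 0, 0]}, {"dp": [0, -0.5, 3], "angular": [0, 0, 0]}, {"dp": [0, 0, 3], "angular": [0, 0, 0]}, {"dp": [0, 0, 0], "angular": [0, 0, 0]}, {"dp": [0, 0, 0], "angular": [0, 0, 0]}])

```text
clock: 53.03
position: [559.4, 108.4, 124.7]
orientation: [-3.136, 0.005, -2.981]
force: [-0.9, -3.1, 19.9]
opening: 0.097
grip_force: 56.5
```

Request:
carry_out(plan=[{"dp": [0, 0, 2], "angular": [0, 0, 0]}, {"dp": [0, 0, 0], "angular": [0, 0, 0]}, {"dp": [0, 0, 0], "angular": [0, 0, 0]}])

```text
clock: 53.28
position: [559.5, 108.4, 124.5]
orientation: [-3.136, 0.006, -2.981]
force: [-7.7, -3.3, 37.7]
opening: 0.093
grip_force: 58.5
```

Request:
carry_out(plan=[{"dp": [0, 0, -2], "angular": [0, 0, 0]}, {"dp": [0, 0, 0], "angular": [0, 0, 0]}])

```text
clock: 53.45
position: [559.4, 108.4, 124.7]
orientation: [-3.136, 0.005, -2.981]
force: [-1.3, -3.2, 20.9]
opening: 0.091
grip_force: 56.2
```

Request:
carry_out(plan=[{"dp": [0, 0, 0], "angular": [0, 0, 0]}, {"dp": [0, 0, 0], "angular": [0, 0, 0]}, {"dp": [0, 0, 0], "angular": [0, 0, 0]}, {"dp": [0, 0, 0], "angular": [0, 0, 0]}, {"dp": [0, 0, -10], "angular": [0, 0, 0]}, {"dp": [0, 0, -25], "angular": [0, 0, 0]}, {"dp": [0, 0, -35], "angular": [0, 0, 0]}, {"dp": [0, 0, -35], "angular": [0, 0, 0]}, {"dp": [0, 0, 0], "angular": [0, 0, 0]}], jaw=36)

```text
clock: 54.2
position: [560.9, 110.5, 235.2]
orientation: [-3.138, 0.012, -2.98]
force: [0.7, -0.1, 0.5]
opening: 0.421
grip_force: 0.0
```

Run:
```python
from ik import *
im,d=snap('wrist','w11.png'); P=cloud('wrist',d); X=(P-C)@ex; Y=(P-C)@ey; Z=P[...,2]
q=(abs(Y)<40)&(abs(X+60)<12)&(Z>125)&(Z<170)&(d>0); print('handle top z',q.sum(),np.percentile(Z[q],[50,95]))
for a,b in((-70,-50),(-20,0),(40,60)):
    q=(abs(Y)<140)&(X>a)&(X<b)&(Z>98)&(Z<125)&(d>0)&(im[...,0]>150); print(a,q.sum(),np.median(Z[q]) if q.any() else '')
im,d=snap('scene','s11.png'); P=cloud('scene',d); X=(P-C)@ex; Y=(P-C)@ey; Z=P[...,2]
for a,b in((-72,-50),(-20,0),(40,60)):
    q=(abs(Y)<160)&(X>a)&(X<b)&(Z>98)&(Z<125)&(d>0); print('s',a,q.sum(),np.median(Z[q]) if q.any() else '')
cv2.imwrite('pics/s11c.png',cv2.resize(im[60:380,200:460,::-1],None,fx=1.85,fy=1.85)); print(read_state()['clock'])
```

```text
handle top z 1380 [142.13326512 143.62335786]
-70 5886 103.07229358581539
-20 6407 103.19852131374624
40 7550 103.23288518350182
s -72 858 106.16186004354081
s -20 704 105.86032204383257
s 40 616 106.10981423735655
54.3
```

View pics/s11c.png

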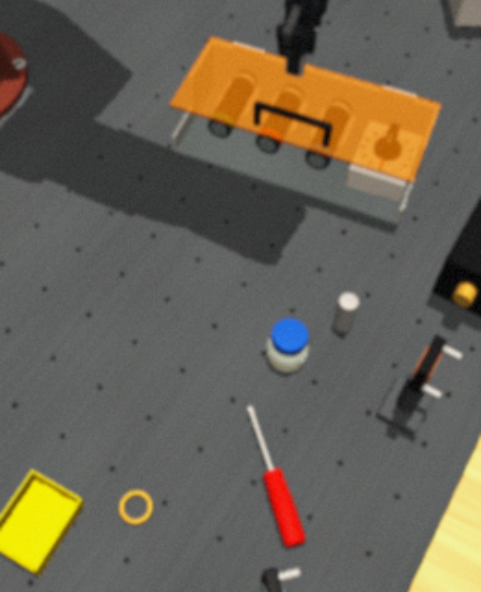

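The cover lies level and shut, with z the same across its depth. The three tubes are in their cradles, the robot is touching nothing and the other things on the table look undisturbed. I'm handing in.

```bash
python3 -c "
from workcell import hand_in
print(hand_in())"
```

```text
the job is handed in; nothing more can be done
None
```

The job is handed in: all three tubes (blue, red, and green, which was found knocked over mid-run and recovered) lie in their own cradles, the gauge pointer is at the green zero mark, and the cover is fully shut and released.

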